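# Set up the chocolate pan with its clip-on thermometer

### The arm

A 6-joint arm with a two-finger parallel gripper is mounted at the origin on a cart in front of the work surface, level with it; the furniture and walls round the work are solid. World frame = base frame: x ahead of the robot, y to its left, z up, the work surface at z = 0. Lengths are in mm, angles in rad, forces in N, time in s.
With the tool pointing down it reaches from about 300 to 750 mm from the base axis. Payload 8.5 kg.
Tool frame: the origin (TCP) lies at the very end of the fingers, on their centre line; the grasp point (between the pads) lies r.grip_point_offset behind it (r.grip_point_offset is the distance from the TCP to the grasp point, in mm); z points along the fingers, y is the line along which they close (so a half turn about z gives the same grasp; the last joint's range is limited). The gripper opens to 88 mm and grips with 3 to 60 N. Pads are 18 mm wide; open, the fingers measure 123 mm over their backs; the gripper's body (75 mm by 187 mm) begins 45 mm behind the grasp point.
Start: joints at [-1.362, 0.381, 1.297, -0, 1.464, -0.215], TCP at [226.167, -501.327, 213.848] pointing down, gripper open.
Joint ranges: [-3.11, 3.11], [-0.89, 2.33], [0.22, 2.48], [-1.42, 4.56], [0.17, 2.85], [-2.88, 2.88]. Speed limits (rad/s): [2.39, 2.39, 3.14, 3.14, 3.14, 3.14].

### API

Orientations are given as a 3x3 rotation matrix whose columns are the frame's x, y, z axes.
In Python, from station import r gives the robot as it stands.
- The arm moves only by the shell command python3 -m inch 'ROWS' [FORCE]. ROWS is JSON, a list of rows, each an object with "offset": the shift along the tool's x, y, z in units of 0.25 m (1.0 is 0.25 m), a list of three; "rotation": the turn, a rotation vector about the tool's x, y, z in units of 60 degrees (1.0 is 60 degrees), a list of three; "hand": the opening, from 0 (shut) to 1 (fully open). In form: [{"offset": [tx, ty, tz], "rotation": [ax, ay, az], "hand": hand}, ...]. A call has 1 to 20 rows; each row is the pose to reach, as a shift and turn from the pose commanded when the call began, along the tool's axes at that moment; what a row does not reach only later rows make up. A row lasts 1/8 s, in which the tool goes at most 62.5 mm and 10.7 degrees, less where a joint would pass 70% of its speed; a pose out of reach is approached as far as the arm can. A call with a number of a shift or a turn outside -1 to 1 is refused whole. A call with a gripper value outside its range is refused whole. The fingers move at their own pace and stop on an object; FORCE is the grip in N (left out, the last holds). Time passes only in rows, so rows that repeat a pose let the fingers close. It gives the time, the measured TCP pose, the force, the opening and the grip force at its end, in the units of the state.
- r.get_state(): the state, without advancing time (a new reading comes with each control period).
- r.snapshot(name): name is "scene" or "top" or "wrist"; returns the picture (384x512x3 uint8, red, green, blue); there is no depth.
- r.camera_params(name): a dict with "fov_y" (degrees; the focal length in pixels is half the picture's height over the tangent of half this angle, whatever the lens; pixels are square), "cx", "cy" (the principal point, pixels), "extrinsics" (4x4, takes a point from camera to world coordinates). Camera axes: x right, y down, z forward; pixel columns grow to the right and rows downward; lengths in mm; the calibration is good to about 2 mm. A picture is of the moment at which its call begins: read the wrist's pose just before it. camera_params takes no time and is no camera call; for the wrist camera it gives the pose at the moment of the call.
- r.sign_off(): hands the job in; it is judged then, once.
Trained networks look in the newest picture that a camera, given by its name, has taken for a name from the list of things; names that differ only in an ending like _2 or _b are one class to them, and where a whole thing is asked for, a point or a joint stands for the part that bears it (a point fixed in the world has none). Each returns a list of dicts, best first, with "score" (0 to 1); they miss things now and then, are a little off and sometimes report something else, mostly with a low value. They report only what shows in the picture. A call takes as long as a camera call.
- r.recognise(name, camera): "location" ([row, column] in pixels, amid what is visible of it).
- r.trace(name, camera): "pixels" (384x512 bool, what is visible of it) and "location" ([row, column] in pixels, amid what is visible of it).
The state is a dict: "clock": time; "joint_pos": joint angles; "joint_velocities": joint speeds; "joint_efforts": joint torques, N m; "tcp_pos": TCP position; "eef_rot": TCP orientation; "contact_force": force on the tool from outside, world axes, zero at the start; "wrist_torque": the same for the moment, N m; "grip_width": opening from 0.0 (shut) to 1.0 (fully open); "finger_force": force on a finger pad.
Only numpy, scipy, OpenCV 4.12 (cv2) and the standard library are available. Lean on these libraries where they do the work, as an engineer would, in place of code of your own. Each camera call takes 0.05 s, during which the arm holds its last target. There are 200 camera calls.

### The job

Get the chocolate pan ready for melting: lift the lid off the saucepan and lay it flat on the table, knob up. Then squeeze the clip of the pan thermometer that is short enough to hang clear of the pan's bottom, take it off the clear tub, and clip it upright on the saucepan's rim, pushed fully down, with its stem inside the pan and its jaw closed on the outside of the wall. Last, turn the hob's heat knob a quarter turn clockwise from off; leave the pan where it stands on the hob, and leave the other thermometer and the things lying about alone.

Things in the scene. Friction and masses are not known exactly. Their poses are not given: they have to be found in the camera images.
- hob: Portable induction hob, fixed: steel case with black top, 300 (x) x 240 (y) x 55 mm high. Origin under its centre on the table; its -x side is the front with the heat knob, the saucepan stands on the glass towards +x.
- heat_knob (a joint): Heat knob of the hob, rad: 0 = off (its bar grip along the hob's x), grows clockwise seen from above, up to 4.7; a quarter turn is 1.57. Stays where it is left (friction 0.04 N m).
- heat_knob_grip (a point): Point on the heat knob's upright axis at the height to grip it. It lies 108 mm in front (-x) of the hob's centre, 92 mm above the table. The bar grip is 14 mm wide, 40 mm long, and rises from 69 to 99 mm above the table; grip it across its width.
- pan: Steel saucepan, loose, 0.9 kg, standing on the hob: round, upright wall, 150 mm outside diameter, wall 3 mm, 95 mm high, inside 90 mm deep, pieces of chocolate up to 28 mm high (above the pan's underside) on its floor. Origin: centre of its underside; z up. A long handle points to its +y, rising from 72 to 92 mm above the underside and ending 205 mm from the axis.
- lid: Loose steel lid of the saucepan, 0.22 kg, 156 mm across: a plug 136 mm across and 6 mm high fits loosely inside the rim, the flange above it lies on the rim. Origin: centre of the plug's underside (so this is at table height when the lid lies on the table); z up. On its top, centred, a black knob 30 mm across from 30 to 48 mm above the origin.
- lid_knob (a point): Middle of the lid's knob, on its axis, 39 mm above the lid's origin.
- tub: Clear plastic storage tub, open on top, fixed: 120 (x) x 190 (y) x 135 mm high, wall 3 mm. Origin under its centre. Both thermometers are clipped on its -x wall, 45 mm either side of its middle, stems inside, levers outside.
- short_thermometer: Shorter clip-on pan thermometer, loose, 80 g: flat steel frame 22 mm wide (y), 3 mm thick (x -3 to 0 mm), from 58 mm above to 65 mm below its origin; no ring on top. Origin: on the frame's clamping face, level with the foot of two hinge ears (14 mm long, to +x) that sit on the rim when it is fully down. z up, sprung lever on the +x side, hinged at x 10, z 10 mm.
- short_thermometer_lever (a joint): Hinge of the short thermometer's sprung lever, rad: 0 = jaw shut on the bare frame, about 0.1 = shut on a 3 mm wall, 0.42 = stop, jaw open 15 mm. Squeezing the tab takes 4 to 10 N; a 20 N grip takes it to the stop. Let go, the spring shuts the jaw and clamps with about 4 N.
- short_thermometer_grip (a point): Where to squeeze from above, fingers closing along the thermometer's x: 7 mm in +x and 36 mm above its origin. One finger bears on the frame's back (x -3 mm), the other on the lever's 18 mm wide thumb tab, which leans out to x 35, z 48 mm when shut and, squeezed to the stop, stands nearly parallel to the frame, outer face at x 17 mm (20 mm over both).
- short_thermometer_tip (a point): Lower end of the short thermometer's stem, 65 mm below its origin.
- short_thermometer_jaw (a point): Middle of the lever's jaw pad (14 mm wide, 3 mm radius), 26 mm below the origin, pressing towards the frame; it swings to +x as the tab is squeezed. The jaw's flared end lies 35 mm below the origin.
- long_thermometer: Longer clip-on thermometer, to be left on the tub: the same clip, but its stem reaches 118 mm below the origin (too deep for the pan) and a wire hanging ring stands on top, to 76 mm above the origin.
- icing_jar: Small glass jar with red icing, 72 mm across, 76 mm high, loose bystander. Origin under its centre.
- spatula: Wooden spatula lying on the table, 51 x 329 x 7 mm (long along y), loose bystander.
- scraper: Bench scraper, steel blade and wooden grip, 102 x 127 x 18 mm, loose bystander.
- butter: Wrapped block of butter, 73 x 102 x 37 mm, loose bystander.
- brush: Pastry brush lying on the table, 39 x 269 x 14 mm (long along y), loose bystander.

How it is judged:
By the outcome, as a careful person would: the job done as asked, in the order asked, and still so for the second after the job is handed in, with the robot touching nothing.
It also fails if it takes over 64 s, if anything falls off the work surface, if the arm or the gripper's body presses on something with over 40 N, if the wrist force passes 120 N, or if a joint passes its speed limit or range.

## Working session

There is one attempt and no reset: what is moved stays moved. The work goes in short steps, Python scripts to look and compute and a shell command to move; the robot and the scene stay as the last step left them, time stands still between calls to the robot, and variables do not carry over. Pictures are saved under pics/ and viewed, at most 10 in all, crops included, and the job is handed in when it is done.

```bash
mkdir -p pics; ls; cat > h.py <<'E'
import numpy as np, cv2
from station import r
def ray(cam,px):
    p=r.camera_params(cam); f=192/np.tan(np.radians(p['fov_y'])/2)
    E=np.array(p['extrinsics']); d=E[:3,:3]@np.array([(px[1]-p['cx'])/f,(px[0]-p['cy'])/f,1.]); return E[:3,3],d
def at(cam,px,z):
    o,d=ray(cam,px); return o+d*(z-o[2])/d[2]
def proj(cam,P):
    p=r.camera_params(cam); f=192/np.tan(np.radians(p['fov_y'])/2)
    E=np.array(p['extrinsics']); q=E[:3,:3].T@(np.array(P,float)-E[:3,3]); return [p['cy']+f*q[1]/q[2],p['cx']+f*q[0]/q[2]]
def tri(a,pa,b,pb):
    o1,d1=ray(a,pa);o2,d2=ray(b,pb)
    s=np.linalg.lstsq(np.c_[d1,-d2],o2-o1,rcond=None)[0]; A=o1+d1*s[0];B=o2+d2*s[1]; return (A+B)/2,np.linalg.norm(A-B)
E
python3 - <<'E'
from h import *
np.set_printoptions(precision=1,suppress=True)
ims={c:r.snapshot(c) for c in('scene','top')}
for c in ims:
    cv2.imwrite(f'pics/{c}0.png',ims[c][:,:,::-1]); p=r.camera_params(c); print(c,p['fov_y'],p['cx'],p['cy'],np.array(p['extrinsics']))
for n in ['hob','heat_knob','pan','lid','lid_knob','tub','short_thermometer','long_thermometer','short_thermometer_grip','icing_jar','spatula','scraper','butter','brush','heat_knob_grip']:
    for c in ims:
        try: print(n,c,[(round(x['score'],2),np.round(x['location'],1).tolist()) for x in r.recognise(n,c)[:2]])
        except Exception as e: print(n,c,e)
s=r.get_state();print(s['clock'],s['eef_rot'],s['contact_force'],r.grip_point_offset)
E
```

```text
pics
scene 48.08058029787559 256.8569049849092 190.29856900756548 [[  -0.8    0.3   -0.5 1158.1]
 [   0.5    0.4   -0.7  897.4]
 [  -0.    -0.9   -0.5  742.8]
 [   0.     0.     0.     1. ]]
top 50.97347977531151 254.08134477431517 183.90541832511747 [[  -0.2   -0.9    0.3   72. ]
 [  -1.     0.2   -0.1   32.9]
 [   0.    -0.3   -0.9 1652.2]
 [   0.     0.     0.     1. ]]
hob scene [(0.76, [296.4, 362.6]), (0.43, [225.3, 257.9])]
hob top [(0.64, [231.1, 177.1]), (0.53, [243.3, 171.7])]
heat_knob scene [(0.48, [248.5, 387.4])]
heat_knob top [(0.59, [241.7, 174.6]), (0.34, [232.1, 178.4])]
pan scene [(0.64, [276.7, 351.1])]
pan top [(0.93, [218.6, 171.5])]
lid scene [(0.89, [245.3, 343.2])]
lid top [(0.79, [199.0, 164.1]), (0.31, [149.1, 284.4])]
lid_knob scene [(0.95, [246.7, 341.5]), (0.34, [169.1, 271.3])]
lid_knob top [(0.8, [198.7, 160.1])]
tub scene [(0.74, [171.9, 231.1])]
tub top [(0.77, [188.8, 329.3])]
short_thermometer scene []
short_thermometer top [(0.46, [150.2, 282.7])]
long_thermometer scene [(0.75, [148.4, 237.4])]
long_thermometer top [(0.46, [195.5, 345.1])]
short_thermometer_grip scene [(0.46, [148.4, 253.3])]
short_thermometer_grip top []
icing_jar scene [(0.56, [227.7, 256.1])]
icing_jar top [(0.7, [184.7, 243.8])]
spatula scene [(0.72, [245.6, 343.7]), (0.7, [194.2, 292.4])]
spatula top [(0.42, [241.6, 250.0])]
scraper scene [(0.73, [221.6, 189.3]), (0.23, [168.2, 270.8])]
scraper top [(0.61, [149.8, 283.1]), (0.21, [222.0, 372.7])]
butter scene [(0.93, [292.2, 232.4])]
butter top [(0.94, [153.8, 196.6])]
brush scene [(0.53, [168.4, 271.5]), (0.52, [250.8, 389.6])]
brush top [(0.73, [225.4, 372.3])]
heat_knob_grip scene [(0.53, [249.2, 384.0])]
heat_knob_grip top [(0.43, [152.1, 282.2]), (0.42, [240.3, 172.0])]
1.6 [[ 0.9  0.4 -0. ]
 [ 0.4 -0.9  0. ]
 [ 0.  -0.  -1. ]] [ 0.8 -0.2  0.5] 18.700000000000003
```

View pics/top0.png

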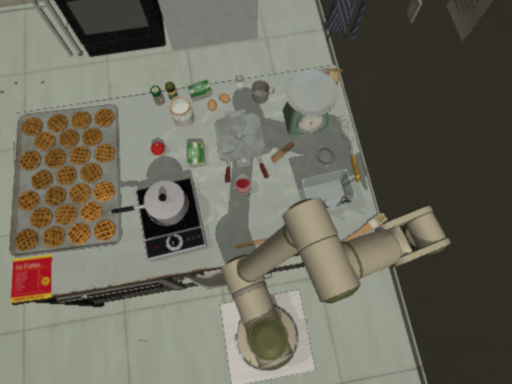

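View pics/scene0.png

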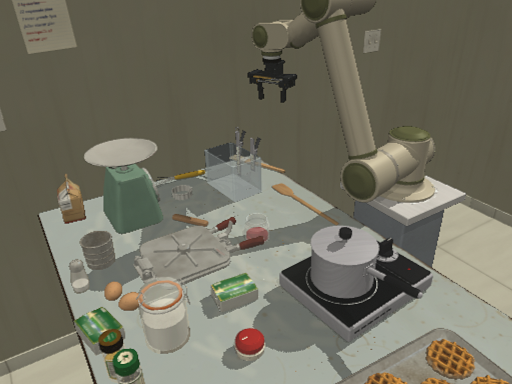

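The top view shows the hob around (row 217, col 170), with the lid knob at (198, 160) and the tub around (188, 328). In the scene view the thermometers are on the tub at about (148, 238) and (150, 253). Next I'll enlarge these areas.

```bash
python3 - <<'E'
from h import *
np.set_printoptions(precision=1,suppress=True)
t=cv2.imread('pics/top0.png');s=cv2.imread('pics/scene0.png')
R=lambda im,a,b,c,d:cv2.resize(im[a:b,c:d],(400,300),interpolation=cv2.INTER_CUBIC)
cv2.imwrite('pics/m1.png',np.vstack([np.hstack([R(t,180,255,130,230),R(t,160,220,290,370)]),np.hstack([R(s,120,210,190,310),R(s,225,315,300,420)])]))
T=lambda a,b:print(*tri('top',a,'scene',b))
T([198.7,160.1],[246.7,341.5]) # lid knob vs grey in scene? 
print('knob',at('top',[241.7,174.6],85),at('scene',[248.5,387.4],85))
print('lidk',at('top',[198.7,160.1],55+95+32),at('scene',[246.7,341.5],182), at('scene',[234,345],187))
for n,z in [('icing_jar',38),('butter',18),('spatula',3),('brush',7),('scraper',8)]:
    for c in('top','scene'):
        q=r.recognise(n,c); 
        print(n,c,[ (round(x['score'],2),at(c,x['location'],z)[:2].round()) for x in q[:2]])
r.trace('hob','top')
for n,c in [('hob','top'),('lid','top'),('tub','top'),('tub','scene'),('hob','scene')]:
    q=r.trace(n,c)
    for x in q[:1]:
        m=x['pixels'].astype('uint8'); cs=max(cv2.findContours(m,0,1)[0],key=cv2.contourArea); print(n,c,x['score'],m.sum(),cv2.boundingRect(m),cv2.minAreaRect(cs))
E
```

```text
[570.7 312.  150. ] 9.253654907986014
knob [404.4 289.4  85. ] [418.4 313.6  85. ]
lidk [557.  309.4 182. ] [605. 340. 182.] [570.8 313.  187. ]
icing_jar top [(0.7, array([605., -18.]))]
icing_jar scene [(0.56, array([608., -13.]))]
butter top [(0.94, array([788., 162.]))]
butter scene [(0.93, array([792., 171.]))]
spatula top [(0.42, array([368.,  -3.]))]
spatula scene [(0.72, array([420., 162.])), (0.7, array([ 361., -168.]))]
brush top [(0.73, array([ 346., -516.]))]
brush scene [(0.53, array([ 310., -377.])), (0.52, array([334., 255.]))]
scraper top [(0.61, array([ 745., -217.])), (0.21, array([ 360., -521.]))]
scraper scene [(0.73, array([ 742., -200.])), (0.23, array([ 313., -378.]))]
hob top 0.76 2839 (137, 178, 70, 82) ((170.19943237304688, 219.03089904785156), (72.85448455810547, 61.08684158325195), 77.00537872314453)
lid top 0.78 1163 (146, 180, 38, 39) ((164.5, 199.0), (38.0, 37.0), 90.0)
tub top 0.69 1375 (299, 169, 57, 41) ((326.9411926269531, 191.26470947265625), (35.89527130126953, 54.57051086425781), 75.96376037597656)
tub scene 0.57 2573 (204, 142, 58, 60) ((232.4594268798828, 171.56698608398438), (59.29180908203125, 56.207767486572266), 87.51044464111328)
hob scene 0.71 5698 (279, 238, 154, 104) ((342.7117614746094, 288.7529296875), (115.7323989868164, 76.35952758789062), 40.601295471191406)
```

View pics/m1.png

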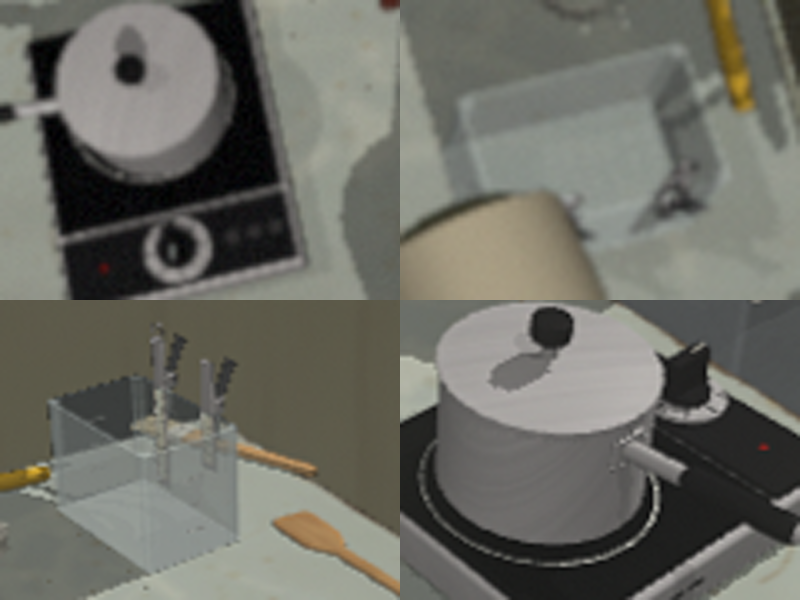

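The short thermometer, without the ring, is the right-hand one in the scene view, at the tub's +y end with its lever towards the robot. The lid knob is at top (197.5, 162) and scene (233, 345).

```bash
python3 - <<'E'
from h import *
np.set_printoptions(precision=1,suppress=True)
t=cv2.imread('pics/top0.png');s=cv2.imread('pics/scene0.png')
A=lambda n,c,px,z:print(n,c,at(c,px,z))
print('lidknob',*tri('top',[197.5,162],'scene',[233.1,345.3])); A('lk','top',[197.5,162],187);A('lk','scene',[233.1,345.3],183)
A('hk','top',[242,174.3],92);A('hk','scene',[246,387],85)
for p in([180,188.75],[245,205],[190,138],[255,148]): A('hob corner','top',p,55)
# scene tub zoom: scale 3.333, orig (190,120)
Z=lambda x,y:[120+y/3.333,190+x/3.333]
for n,p in [('tub +x-y?',(50,400-300)),('+x+y?',(150,458-300)),('-x+y',(237,425-300)),('-x-y',(138,378-300))]: A(n,'scene',Z(*p),135)
for n,p in [('tub +x-y',(457,100)),('+x,+y?',(685,45)),('br',(725,165))]: A(n,'top',[160+p[1]/5,290+(p[0]-400)/5],135)
A('short top','scene',Z(205,360-300),135+58);A('short tab','scene',Z(230,362-300),135+48);A('long frame','scene',Z(157,338-300),135+58)
for p in([200,337],[222,340]): A('knob','top',p,10)
for n,p in [('tongL',(172,228)),('tongR',(170,265)),('trayBL',(160,217)),('trayBR',(162,262)),('spat head?',(244,240)),('bottle',(190,160))]: A(n,'top',p,10)
for n,p in [('spat head',(188,280)),('spat end',(225,345))]: A(n,'scene',p,5)
E
```

```text
lidknob [560.7 302.6 179.9] 1.334843718147735
lk top [558.8 300.9 187. ]
lk scene [563.6 306.4 183. ]
hk top [401.9 289.5  92. ]
hk scene [411.2 305.5  85. ]
hob corner top [659.5 206.8  55. ]
hob corner top [376.7 176.7  55. ]
hob corner top [652.3 419.9  55. ]
hob corner top [376.3 403.6  55. ]
tub +x-y? scene [ 569.6 -417.3  135. ]
+x+y? scene [ 552.1 -229.5  135. ]
-x+y scene [ 439.1 -247.2  135. ]
-x-y scene [ 461.3 -417.1  135. ]
tub +x-y top [ 552.5 -243.8  135. ]
+x,+y? top [ 566.5 -434.2  135. ]
br top [ 462.9 -440.5  135. ]
short top scene [ 447.1 -294.4  193. ]
short tab scene [ 415.6 -296.2  183. ]
long frame scene [ 456.2 -378.4  193. ]
knob top [ 478.2 -396.5   10. ]
knob top [ 383.2 -386.2   10. ]
tongL top [683.1  39.4  10. ]
tongR top [ 664.4 -120.4   10. ]
trayBL top [746.7  78.3  10. ]
trayBR top [ 703.4 -114.2   10. ]
spat head? top [364.5  39.1  10. ]
bottle top [652.4 338.2  10. ]
spat head scene [ 373.3 -227.4    5. ]
spat end scene [345.2  84.8   5. ]
```

```bash
cat >> h.py <<'E'
from scipy.spatial.transform import Rotation as Ro
np.set_printoptions(precision=3,suppress=True)
def Rpsi(psi):
    c,s=np.cos(np.radians(psi)),np.sin(np.radians(psi)); return np.array([[c,s,0],[s,-c,0],[0,0,-1.]])
def plan(P,psi):
    # shift/turn from the current pose to TCP position P, tool x at yaw psi
    st=r.get_state(); R0=np.array(st['eef_rot']); d=np.array(P,float)-st['tcp_pos']
    rv=Ro.from_matrix(R0.T@Rpsi(psi)).as_rotvec(degrees=True)
    print('offset',R0.T@d/250,'rot',rv/60,'rows~',np.linalg.norm(d)/62.5,np.linalg.norm(rv)/10.7, 'tcp',np.round(st['tcp_pos'],1),'psi',round(np.degrees(np.arctan2(R0[1,0],R0[0,0])),2),'t',st['clock'])
E
python3 - <<'E'
from h import *
plan([330,-330,350],84)
st=r.get_state();R0=np.array(st['eef_rot']);E=np.array(r.camera_params('wrist')['extrinsics'])
print(R0.T@(E[:3,3]-st['tcp_pos']),R0.T@E[:3,:3],r.camera_params('wrist')['fov_y'])
E
```

```text
offset [ 0.66  -0.454 -0.545] rot [-0.     0.    -0.995] rows~ 3.875196829209064 5.581033552722224 tcp [ 226.2 -501.3  213.9] psi 24.28 t 2.4
[  74.166    1.303 -170.375] [[ 0.    -0.957 -0.29 ]
 [ 1.     0.     0.   ]
 [-0.    -0.29   0.957]] 59.78841839236926
```

```bash
python3 -m inch '[{"offset":[0,0,-0.5],"rotation":[0,0,-0.3],"hand":1},{"offset":[0,0,-0.55],"rotation":[0,0,-0.5],"hand":1},{"offset":[0.66,-0.45,-0.55],"rotation":[0,0,-1],"hand":1},{"offset":[0.66,-0.45,-0.55],"rotation":[0,0,-1],"hand":1},{"offset":[0.66,-0.45,-0.55],"rotation":[0,0,-1],"hand":1},{"offset":[0.66,-0.45,-0.55],"rotation":[0,0,-1],"hand":1},{"offset":[0.66,-0.45,-0.55],"rotation":[0,0,-1],"hand":1},{"offset":[0.66,-0.45,-0.55],"rotation":[0,0,-1],"hand":1}]'
python3 -c "
from h import *
plan([440,-300,300],96)"
```

```text
clock: 3.4
tcp_pos: [330.0, -331.6, 351.1]
eef_rot: [[0.103, 0.995, -0.0], [0.995, -0.103, 0.0], [0.0, -0.0, -1.0]]
contact_force: [-0.3, -0.2, 0.9]
grip_width: 0.999
finger_force: 0.0
offset [0.171 0.425 0.204] rot [-0.    -0.    -0.198] rows~ 2.0057820749725095 1.1108815318635836 tcp [ 330.  -331.6  351.1] psi 84.11 t 3.4
```

```bash
python3 -m inch '[{"offset":[0.17,0.425,0.2],"rotation":[0,0,-0.2],"hand":1},{"offset":[0.17,0.425,0.2],"rotation":[0,0,-0.2],"hand":1},{"offset":[0.17,0.425,0.2],"rotation":[0,0,-0.2],"hand":1},{"offset":[0.17,0.425,0.2],"rotation":[0,0,-0.2],"hand":1}]'
python3 - <<'E'
from h import *
im=r.snapshot('wrist'); E=r.camera_params('wrist')['extrinsics']; np.save('Ew0.npy',E)
cv2.imwrite('pics/w0r.png',im[:,:,::-1]);cv2.imwrite('pics/w0.png',cv2.resize(im[:,:,::-1],(800,600),interpolation=cv2.INTER_CUBIC))
for n,z in [('short_thermometer',170),('short_thermometer_grip',170),('long_thermometer',170),('tub',135),('short_thermometer_jaw',109)]:
    print(n,[(round(x['score'],2),np.round(x['location']),at('wrist',x['location'],z)) for x in r.recognise(n,'wrist')[:2]])
plan([561,303,260],96)
E
```

```text
clock: 3.9
tcp_pos: [439.7, -300.2, 301.4]
eef_rot: [[-0.107, 0.994, -0.0], [0.994, 0.107, -0.0], [-0.0, -0.0, -1.0]]
contact_force: [-1.0, 0.2, 0.2]
grip_width: 0.999
finger_force: 0.0
short_thermometer [(0.68, array([170., 257.]), array([ 434.991, -299.188,  170.   ]))]
short_thermometer_grip [(0.68, array([170., 252.]), array([ 430.341, -300.001,  170.   ])), (0.32, array([ 99., 488.]), array([ 629.63 , -214.778,  170.   ]))]
long_thermometer [(0.68, array([255., 251.]), array([ 438.404, -386.964,  170.   ]))]
tub [(0.96, array([190., 316.]), array([ 500.258, -321.908,  135.   ]))]
short_thermometer_jaw [(0.72, array([171., 243.]), array([ 420.954, -316.361,  109.   ])), (0.59, array([246., 183.]), array([ 357.562, -415.815,  109.   ]))]
offset [2.345 0.743 0.166] rot [0.001 0.001 0.003] rows~ 9.860407252390711 0.019110051920875462 tcp [ 439.7 -299.8  301.9] psi 96.2 t 4.2
```

View pics/w0.png

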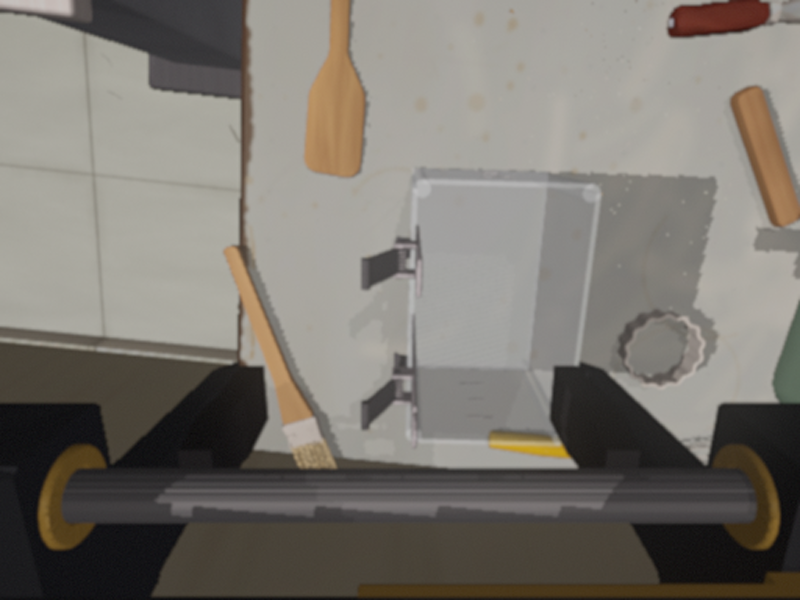

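The wrist view shows the short thermometer's tab end at (r273, c365) in the 800-px picture and its frame at about (r260, c419). The tub rim corners are at (188, 420), (188, 592) and (440, 412), and the long thermometer is below at (400, 390).

```bash
python3 - <<'E'
from h import *
def A(n,x,y,z): print(n,at('wrist',[y*.64,x*.64],z))
A('c-x+y',414,182,135);A('c+x+y',598,184,135);A('c-x-y',409,441,135);A('c+x-y',580,441,135)
A('tab end a',364,258,183);A('tab end b',364,288,183);A('frame top a',418,228,193);A('frame top b',421,293,193);A('ear',408,240,145);A('earb',408,280,145)
A('long tab a',364,402,183);A('long tab b',364,428,183)
w=cv2.imread('pics/w0r.png'); cv2.imwrite('pics/w0c.png',cv2.resize(w[135:215,220:300],(600,600),interpolation=cv2.INTER_CUBIC))
E
```

```text
c-x+y [ 437.965 -252.532  135.   ]
c+x+y [ 554.076 -241.15   135.   ]
c-x-y [ 455.148 -438.912  135.   ]
c+x-y [ 580.601 -425.332  135.   ]
tab end a [ 413.535 -293.805  183.   ]
tab end b [ 415.013 -311.421  183.   ]
frame top a [ 441.633 -271.907  193.   ]
frame top b [ 447.44  -307.945  193.   ]
ear [ 437.995 -287.994  145.   ]
earb [ 440.834 -314.108  145.   ]
long tab a [ 421.133 -384.362  183.   ]
long tab b [ 422.652 -402.47   183.   ]
```

View pics/w0c.png

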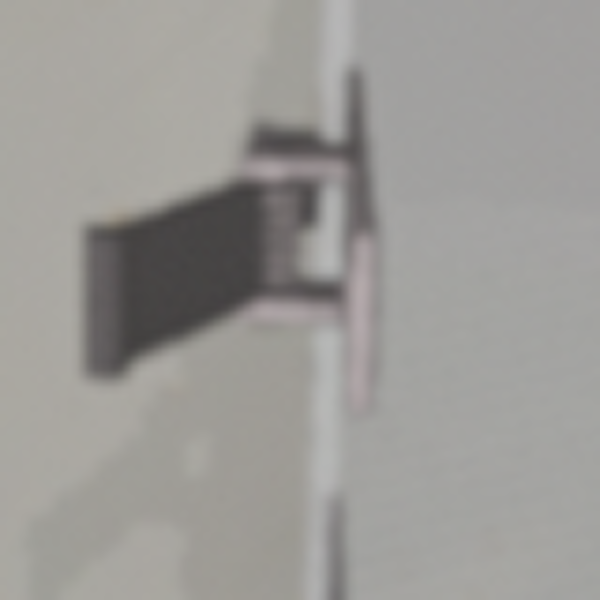

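```bash
python3 -m inch '[{"offset":[0.25,0.08,0],"rotation":[0,0,0],"hand":1},{"offset":[0.5,0.16,0],"rotation":[0,0,0],"hand":1},{"offset":[0.75,0.24,0],"rotation":[0,0,0],"hand":1},{"offset":[1,0.32,0],"rotation":[0,0,0],"hand":1},{"offset":[1,0.32,0],"rotation":[0,0,0],"hand":1}]' 
python3 -m inch '[{"offset":[1,0.32,0],"rotation":[0,0,0],"hand":1},{"offset":[1,0.32,0],"rotation":[0,0,0],"hand":1},{"offset":[1,0.32,0],"rotation":[0,0,0],"hand":1},{"offset":[1,0.32,0],"rotation":[0,0,0],"hand":1},{"offset":[1,0.32,0],"rotation":[0,0,0],"hand":1},{"offset":[1,0.32,0],"rotation":[0,0,0],"hand":1}]'
python3 -c "
from h import *
plan([561,303,290],96)"
```

```text
clock: 4.82
tcp_pos: [492.4, -39.2, 301.9]
eef_rot: [[-0.113, 0.994, 0.001], [0.994, 0.113, -0.0], [-0.0, 0.001, -1.0]]
contact_force: [-0.5, 0.4, -0.3]
grip_width: 1.002
finger_force: 0.0
clock: 5.58
tcp_pos: [544.9, 214.6, 301.1]
eef_rot: [[-0.109, 0.994, -0.0], [0.994, 0.109, -0.001], [-0.0, -0.0, -1.0]]
contact_force: [0.1, -0.0, 0.2]
grip_width: 0.997
finger_force: 0.0
offset [0.344 0.103 0.044] rot [-0.     0.     0.005] rows~ 1.4482028249322714 0.026141371985894547 tcp [544.9 214.6 301.1] psi 96.28 t 5.575
```

The crop shows the frame's top edge as a strip at crop (235–405, 358) and the tab end at crop (230–375, 105). I'll convert both with the saved camera pose when I need them.

```bash
python3 -m inch '[{"offset":[0.25,0.1,0.04],"rotation":[0,0,0],"hand":1},{"offset":[0.25,0.1,0.04],"rotation":[0,0,0],"hand":1},{"offset":[0.25,0.1,0.04],"rotation":[0,0,0],"hand":1},{"offset":[0.25,0.1,0.04],"rotation":[0,0,0],"hand":1}]'
python3 - <<'E'
from h import *
im=r.snapshot('wrist'); cv2.imwrite('pics/w1.png',cv2.resize(im[:,:,::-1],(800,600),interpolation=cv2.INTER_CUBIC))
for n,z in [('lid_knob',183),('lid',157),('heat_knob',92),('pan',150),('hob',55)]:
    print(n,[(round(x['score'],2),np.round(x['location']),at('wrist',x['location'],z)) for x in r.recognise(n,'wrist')[:2]])
for n,z in [('lid_knob',192),('lid',153),('heat_knob',95)]:
    q=r.trace(n,'wrist')
    if q:
        m=q[0]['pixels'].astype('uint8');c=max(cv2.findContours(m,0,1)[0],key=cv2.contourArea)
        print(n,cv2.minEnclosingCircle(c),cv2.boundingRect(c),cv2.minAreaRect(c));x,y=cv2.minEnclosingCircle(c)[0];print(at('wrist',[y,x],z))
plan([561,303,290],96)
E
```

```text
clock: 6.08
tcp_pos: [562.8, 278.3, 292.1]
eef_rot: [[-0.107, 0.994, 0.001], [0.994, 0.107, -0.0], [-0.0, 0.001, -1.0]]
contact_force: [-0.4, -0.1, 0.6]
grip_width: 0.998
finger_force: 0.0
lid_knob [(0.86, array([141., 260.]), array([558.411, 310.128, 183.   ]))]
lid [(0.88, array([139., 265.]), array([562.748, 308.525, 157.   ]))]
heat_knob [(0.74, array([121., 131.]), array([417.119, 303.549,  92.   ])), (0.45, array([360., 118.]), array([398.591, -21.747,  92.   ]))]
pan [(0.67, array([ 27., 274.]), array([559.215, 403.542, 150.   ]))]
hob [(0.84, array([ 72., 172.]), array([450.397, 360.222,  55.   ]))]
lid_knob ((264.0694274902344, 139.30160522460938), 84.08670043945312) (180, 56, 168, 167) ((263.5, 139.0), (166.0, 167.0), 90.0)
[560.733 314.362 192.   ]
lid ((263.7961120605469, 139.1218719482422), 83.78831481933594) (181, 56, 167, 167) ((264.0, 139.0), (166.0, 166.0), 90.0)
[561.399 309.04  153.   ]
heat_knob ((128.0978240966797, 125.0), 23.441720962524414) (105, 105, 47, 37) ((129.6188201904297, 121.6552963256836), (45.88774108886719, 35.07065200805664), 22.833650588989258)
[414.911 299.924  95.   ]
offset [0.092 0.004 0.005] rot [-0.     0.     0.005] rows~ 0.36847415762738306 0.026033332141234305 tcp [562.6 280.1 291.4] psi 96.28 t 6.525
```

View pics/w1.png

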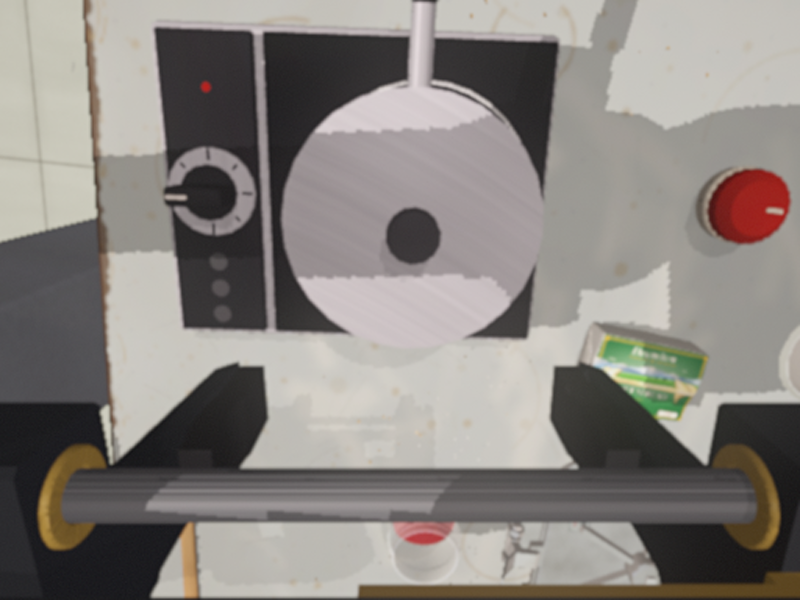

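The wrist view shows the lid knob at (r236, c413), the lid disc centred at (217, 412), the dial at (191, 210) and the handle pointing up at c422.

```bash
python3 - <<'E'
from h import *
def A(n,x,y,z): print(n,at('wrist',[y*.64,x*.64],z))
A('knob',413,236,192);A('disc',412.5,217,152);A('dial',210,191.5,58);A('red',205.5,87,56)
for p in([157,28],[557,38],[184,328],[528,337]): A('hobc',*p,55)
A('handle',422,80,145);A('handle',425,5,150)
E=np.load('Ew0.npy');p=r.camera_params('wrist');f=192/np.tan(np.radians(p['fov_y'])/2)
def B(n,x,y,z):
    d=E[:3,:3]@np.array([(220+x/7.5-p['cx'])/f,(135+y/7.5-p['cy'])/f,1]);print(n,E[:3,3]+d*(z-E[2,3])/d[2])
B('ftop a',358,235,193);B('ftop b',362,405,193);B('tab a',105,228,183);B('tab b',105,375,183)
plan([561,303,290],96)
E
```

```text
knob [561.968 305.088 192.   ]
disc [561.568 309.226 152.   ]
dial [408.344 298.262  58.   ]
red [404.392 372.578  56.   ]
hobc [370.179 407.815  55.   ]
hobc [651.422 432.435  55.   ]
hobc [385.816 183.332  55.   ]
hobc [670.88  206.711  55.   ]
handle [558.423 385.389 145.   ]
handle [555.589 421.937 150.   ]
ftop a [ 443.575 -289.876  193.   ]
ftop b [ 446.323 -309.947  193.   ]
tab a [ 414.235 -294.484  183.   ]
tab b [ 415.743 -312.481  183.   ]
offset [0.092 0.004 0.005] rot [-0.     0.     0.005] rows~ 0.36847415762738306 0.026033332141234305 tcp [562.6 280.1 291.4] psi 96.28 t 6.525
```

```bash
python3 - <<'E'
from h import *
plan([562,306,230],96);plan([562,306,167],96)
E
```

```text
offset [0.103 0.009 0.245] rot [-0.     0.     0.005] rows~ 1.0659143502500072 0.026033332141234305 tcp [562.6 280.1 291.4] psi 96.28 t 6.525
offset [0.103 0.009 0.497] rot [-0.     0.     0.005] rows~ 2.0326126535413023 0.026033332141234305 tcp [562.6 280.1 291.4] psi 96.28 t 6.525
```

```bash
python3 -m inch '[{"offset":[0.103,0.01,0.1],"rotation":[0,0,0],"hand":1},{"offset":[0.103,0.01,0.25],"rotation":[0,0,0],"hand":1},{"offset":[0.103,0.01,0.4],"rotation":[0,0,0],"hand":1},{"offset":[0.103,0.01,0.497],"rotation":[0,0,0],"hand":1},{"offset":[0.103,0.01,0.497],"rotation":[0,0,0],"hand":1},{"offset":[0.103,0.01,0.497],"rotation":[0,0,0],"hand":1},{"offset":[0.103,0.01,0.497],"rotation":[0,0,0],"hand":0},{"offset":[0.103,0.01,0.497],"rotation":[0,0,0],"hand":0},{"offset":[0.103,0.01,0.497],"rotation":[0,0,0],"hand":0},{"offset":[0.103,0.01,0.497],"rotation":[0,0,0],"hand":0},{"offset":[0.103,0.01,0.497],"rotation":[0,0,0],"hand":0},{"offset":[0.103,0.01,0.497],"rotation":[0,0,0],"hand":0}]' 25
python3 -c "
from h import *
plan([562,306,230],96);plan([470,60,230],96)"
```

```text
clock: 8.02
tcp_pos: [562.3, 306.0, 167.1]
eef_rot: [[-0.109, 0.994, -0.0], [0.994, 0.109, -0.0], [-0.0, -0.0, -1.0]]
contact_force: [0.9, -0.6, 0.0]
grip_width: 0.344
finger_force: 0.0
offset [ 0.    -0.001 -0.252] rot [-0.     0.     0.005] rows~ 1.0068193763096263 0.02646582106594699 tcp [562.3 306.  167.1] psi 96.28 t 8.025
offset [-0.938 -0.475 -0.252] rot [-0.     0.     0.005] rows~ 4.322744963638442 0.02646582106594699 tcp [562.3 306.  167.1] psi 96.28 t 8.025
```

```bash
python3 -m inch '[{"offset":[0,0,0],"rotation":[0,0,0],"hand":0},{"offset":[0,0,0],"rotation":[0,0,0],"hand":0},{"offset":[0,0,-0.04],"rotation":[0,0,0],"hand":0},{"offset":[0,0,-0.12],"rotation":[0,0,0],"hand":0},{"offset":[0,0,-0.25],"rotation":[0,0,0],"hand":0},{"offset":[-0.2,-0.1,-0.25],"rotation":[0,0,0],"hand":0},{"offset":[-0.4,-0.2,-0.25],"rotation":[0,0,0],"hand":0},{"offset":[-0.6,-0.3,-0.25],"rotation":[0,0,0],"hand":0},{"offset":[-0.8,-0.4,-0.25],"rotation":[0,0,0],"hand":0},{"offset":[-0.94,-0.475,-0.25],"rotation":[0,0,0],"hand":0},{"offset":[-0.94,-0.475,-0.25],"rotation":[0,0,0],"hand":0},{"offset":[-0.94,-0.475,-0.25],"rotation":[0,0,0],"hand":0}]' 25
python3 -c "
from h import *
plan([470,60,24],96);plan([470,60,45],96)"
```

```text
clock: 9.52
tcp_pos: [470.3, 59.8, 229.9]
eef_rot: [[-0.109, 0.994, 0.001], [0.994, 0.109, 0.0], [0.0, 0.001, -1.0]]
contact_force: [0.3, 0.3, -0.2]
grip_width: 0.002
finger_force: 0.0
offset [ 0.001 -0.002  0.824] rot [ 0.001 -0.     0.005] rows~ 3.294836824958446 0.02582358207151936 tcp [470.3  59.8 229.9] psi 96.27 t 9.525
offset [ 0.001 -0.002  0.74 ] rot [ 0.001 -0.     0.005] rows~ 2.958837439530402 0.02582358207151936 tcp [470.3  59.8 229.9] psi 96.27 t 9.525
```

The gripper closed empty, so I'll look again.

```bash
python3 - <<'E'
from h import *
for c in('scene','top'):
    im=r.snapshot(c); cv2.imwrite(f'pics/{c}1.png',im[:,:,::-1])
    for n in('lid','lid_knob','pan'):
        print(c,n,[(round(x['score'],2),np.round(x['location'])) for x in r.recognise(n,c)[:2]])
a=cv2.imread('pics/scene1.png')[190:340,200:400];b=cv2.imread('pics/top1.png')[150:270,120:280]
cv2.imwrite('pics/m2.png',np.hstack([cv2.resize(a,(400,300)),cv2.resize(b,(400,300))]))
E
```

```text
scene lid [(0.65, array([246., 343.]))]
scene lid_knob []
scene pan [(0.76, array([275., 352.]))]
top lid [(0.85, array([200., 166.])), (0.49, array([190., 326.]))]
top lid_knob [(0.82, array([199., 164.])), (0.54, array([188., 248.]))]
top pan [(0.55, array([218., 167.]))]
```

View pics/m2.png

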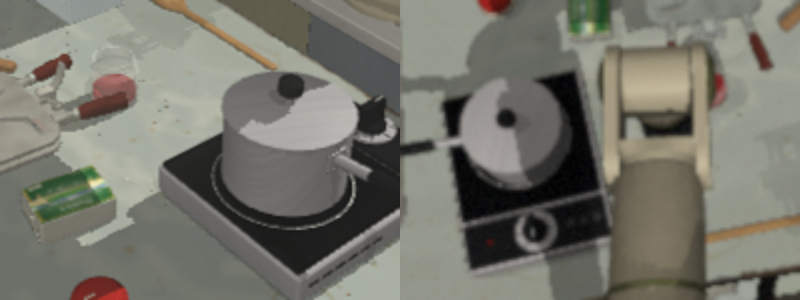

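The lid and pan haven't moved, so I'll regrip slightly lower and check the grip before lifting.

```bash
python3 -m inch '[{"offset":[0.2,0.1,0],"rotation":[0,0,0],"hand":1},{"offset":[0.4,0.2,0],"rotation":[0,0,0],"hand":1},{"offset":[0.6,0.3,0],"rotation":[0,0,0],"hand":1},{"offset":[0.8,0.4,0],"rotation":[0,0,0],"hand":1},{"offset":[0.93,0.47,0],"rotation":[0,0,0],"hand":1},{"offset":[0.93,0.47,0],"rotation":[0,0,0],"hand":1},{"offset":[0.93,0.47,0],"rotation":[0,0,0],"hand":1},{"offset":[0.93,0.47,0.1],"rotation":[0,0,0],"hand":1},{"offset":[0.93,0.47,0.2],"rotation":[0,0,0],"hand":1},{"offset":[0.93,0.47,0.268],"rotation":[0,0,0],"hand":1},{"offset":[0.93,0.47,0.268],"rotation":[0,0,0],"hand":1},{"offset":[0.93,0.47,0.268],"rotation":[0,0,0],"hand":1}]' 40
python3 -m inch '[{"offset":[0,0,0],"rotation":[0,0,0],"hand":0},{"offset":[0,0,0],"rotation":[0,0,0],"hand":0},{"offset":[0,0,0],"rotation":[0,0,0],"hand":0},{"offset":[0,0,0],"rotation":[0,0,0],"hand":0},{"offset":[0,0,0],"rotation":[0,0,0],"hand":0},{"offset":[0,0,0],"rotation":[0,0,0],"hand":0},{"offset":[0,0,0],"rotation":[0,0,0],"hand":0},{"offset":[0,0,0],"rotation":[0,0,0],"hand":0}]' 40
```

```text
clock: 11.42
tcp_pos: [561.7, 302.9, 163.8]
eef_rot: [[-0.109, 0.994, 0.002], [0.994, 0.109, 0.0], [0.0, 0.002, -1.0]]
contact_force: [-0.1, 0.3, 0.1]
grip_width: 0.997
finger_force: 0.0
clock: 12.42
tcp_pos: [561.4, 303.4, 162.6]
eef_rot: [[-0.109, 0.994, 0.0], [0.994, 0.109, 0.0], [0.0, 0.0, -1.0]]
contact_force: [0.2, 0.8, -0.5]
grip_width: 0.316
finger_force: 40.0
```

```bash
python3 - <<'E'
from h import *
im=r.snapshot('wrist'); cv2.imwrite('pics/w2.png',cv2.resize(im[:,:,::-1],(640,480)))
for P in ([561.4,303.4,181],): print(proj('wrist',P))
print(r.get_state()['grip_width'],r.get_state()['tcp_pos'])
E
```

```text
[np.float64(242.65020104047176), np.float64(262.09674730765806)]
0.31409448002594537 [561.394 303.41  162.621]
```

View pics/w2.png

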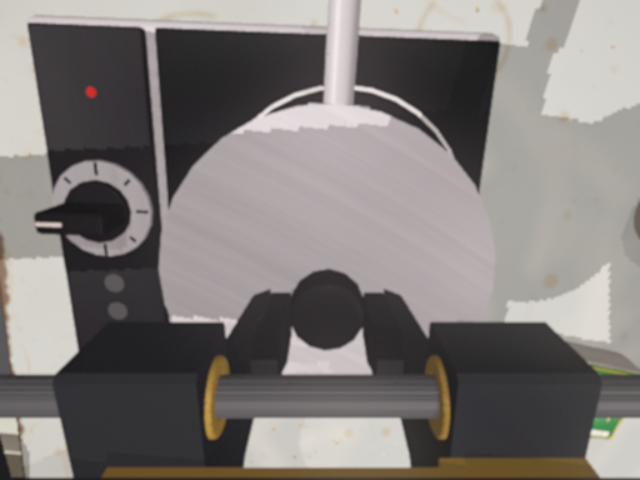

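The fingers have closed on the knob, which is well centred at (r309, c327). Now a gentle lift.

```bash
python3 -m inch '[{"offset":[0,0,-0.02],"rotation":[0,0,0],"hand":0},{"offset":[0,0,-0.05],"rotation":[0,0,0],"hand":0},{"offset":[0,0,-0.1],"rotation":[0,0,0],"hand":0},{"offset":[0,0,-0.18],"rotation":[0,0,0],"hand":0},{"offset":[0,0,-0.25],"rotation":[0,0,0],"hand":0},{"offset":[0,0,-0.25],"rotation":[0,0,0],"hand":0},{"offset":[0,0,-0.25],"rotation":[0,0,0],"hand":0}]' 40
python3 -c "
from h import *
plan([470,60,225],96)"
```

```text
clock: 13.35
tcp_pos: [561.0, 303.3, 224.6]
eef_rot: [[-0.109, 0.994, -0.001], [0.994, 0.109, -0.0], [-0.0, -0.001, -1.0]]
contact_force: [-0.4, 0.2, -3.0]
grip_width: 0.318
finger_force: 40.0
offset [-0.928 -0.468 -0.001] rot [-0.001  0.     0.005] rows~ 4.156676928828534 0.026888423785044156 tcp [561.  303.3 224.6] psi 96.28 t 13.35
```

```bash
python3 -m inch '[{"offset":[-0.12,-0.06,0],"rotation":[0,0,0],"hand":0},{"offset":[-0.3,-0.15,0],"rotation":[0,0,0],"hand":0},{"offset":[-0.48,-0.24,0],"rotation":[0,0,0],"hand":0},{"offset":[-0.66,-0.33,0],"rotation":[0,0,0],"hand":0},{"offset":[-0.82,-0.41,0],"rotation":[0,0,0],"hand":0},{"offset":[-0.93,-0.468,0],"rotation":[0,0,0.005],"hand":0},{"offset":[-0.93,-0.468,0.1],"rotation":[0,0,0.005],"hand":0},{"offset":[-0.93,-0.468,0.25],"rotation":[0,0,0.005],"hand":0},{"offset":[-0.93,-0.468,0.4],"rotation":[0,0,0.005],"hand":0},{"offset":[-0.93,-0.468,0.55],"rotation":[0,0,0.005],"hand":0},{"offset":[-0.93,-0.468,0.7],"rotation":[0,0,0.005],"hand":0},{"offset":[-0.93,-0.468,0.78],"rotation":[0,0,0.005],"hand":0},{"offset":[-0.93,-0.468,0.8],"rotation":[0,0,0.005],"hand":0},{"offset":[-0.93,-0.468,0.81],"rotation":[0,0,0.005],"hand":0},{"offset":[-0.93,-0.468,0.815],"rotation":[0,0,0.005],"hand":0},{"offset":[-0.93,-0.468,0.815],"rotation":[0,0,0.005],"hand":0}]' 40
```

```text
clock: 15.35
tcp_pos: [470.7, 59.5, 21.8]
eef_rot: [[-0.104, 0.995, 0.001], [0.995, 0.104, -0.0], [-0.0, 0.001, -1.0]]
contact_force: [-0.1, -0.2, -1.4]
grip_width: 0.31
finger_force: 40.0
```

```bash
python3 -m inch '[{"offset":[0,0,0.004],"rotation":[0,0,0],"hand":0},{"offset":[0,0,0.008],"rotation":[0,0,0],"hand":0},{"offset":[0,0,0.008],"rotation":[0,0,0],"hand":0}]' 40
python3 -c "
from h import *
plan([436.5,-300.8,260],95.2)"
```

```text
clock: 15.72
tcp_pos: [470.4, 59.5, 19.3]
eef_rot: [[-0.104, 0.995, -0.0], [0.995, 0.104, 0.0], [0.0, -0.0, -1.0]]
contact_force: [0.6, 0.6, -1.1]
grip_width: 0.318
finger_force: 40.0
offset [-1.419 -0.285 -0.963] rot [-0.    -0.     0.013] rows~ 6.953804189875294 0.07317260936206023 tcp [470.4  59.5  19.3] psi 95.98 t 15.725
```

```bash
python3 -m inch '[{"offset":[0,0,0.004],"rotation":[0,0,0],"hand":0},{"offset":[0,0,0.008],"rotation":[0,0,0],"hand":0},{"offset":[0,0,0.008],"rotation":[0,0,0],"hand":0}]' 40
```

```text
clock: 16.1
tcp_pos: [470.6, 59.5, 18.4]
eef_rot: [[-0.104, 0.995, 0.001], [0.995, 0.104, -0.0], [-0.0, 0.001, -1.0]]
contact_force: [-3.0, 0.2, 13.3]
grip_width: 0.319
finger_force: 40.0
```

```bash
python3 -m inch '[{"offset":[0,0,-0.003],"rotation":[0,0,0],"hand":1},{"offset":[0,0,-0.003],"rotation":[0,0,0],"hand":1},{"offset":[0,0,-0.003],"rotation":[0,0,0],"hand":1},{"offset":[0,0,-0.003],"rotation":[0,0,0],"hand":1},{"offset":[0,0,-0.003],"rotation":[0,0,0],"hand":1},{"offset":[0,0,-0.1],"rotation":[0,0,0],"hand":1},{"offset":[0,0,-0.3],"rotation":[0,0,0],"hand":1},{"offset":[0,0,-0.55],"rotation":[0,0,0],"hand":1},{"offset":[0,0,-0.8],"rotation":[0,0,0],"hand":1},{"offset":[-0.2,-0.04,-0.96],"rotation":[0,0,0],"hand":1},{"offset":[-0.4,-0.08,-0.96],"rotation":[0,0,0],"hand":1},{"offset":[-0.6,-0.12,-0.96],"rotation":[0,0,0],"hand":1},{"offset":[-0.8,-0.16,-0.96],"rotation":[0,0,0],"hand":1},{"offset":[-1,-0.2,-0.96],"rotation":[0,0,0],"hand":1},{"offset":[-1,-0.285,-0.96],"rotation":[0,0,0.013],"hand":1},{"offset":[-1,-0.285,-0.96],"rotation":[0,0,0.013],"hand":1}]' 12
python3 - <<'E'
from h import *
plan([436.5,-300.8,230],95.2)
im=r.snapshot('wrist'); cv2.imwrite('pics/w3r.png',im[:,:,::-1])
for n,z in [('lid_knob',39),('lid',8),('short_thermometer',170)]:
    print(n,[(round(x['score'],2),np.round(x['location']),at('wrist',x['location'],z)) for x in r.recognise(n,'wrist')[:2]])
E
```

```text
clock: 18.1
tcp_pos: [424.9, -196.9, 257.3]
eef_rot: [[-0.089, 0.996, -0.0], [0.996, 0.089, 0.0], [0.0, -0.0, -1.0]]
contact_force: [-0.3, 0.4, -0.4]
grip_width: 1.003
finger_force: 0.0
offset [-0.418  0.009  0.109] rot [-0.    -0.    -0.002] rows~ 1.7289567683724865 0.009601053811430676 tcp [ 424.9 -196.9  257.3] psi 95.1 t 18.1
lid_knob [(0.65, array([286., 255.]), array([ 433.656, -374.206,   39.   ]))]
lid []
short_thermometer [(0.57, array([283., 267.]), array([ 439.355, -285.248,  170.   ]))]
```

```bash
python3 -m inch '[{"offset":[-0.2,0.009,0.1],"rotation":[0,0,0],"hand":1},{"offset":[-0.418,0.009,0.11],"rotation":[0,0,0],"hand":1},{"offset":[-0.418,0.009,0.11],"rotation":[0,0,0],"hand":1},{"offset":[-0.418,0.009,0.11],"rotation":[0,0,0],"hand":1},{"offset":[-0.418,0.009,0.2],"rotation":[0,0,0],"hand":1},{"offset":[-0.418,0.009,0.3],"rotation":[0,0,0],"hand":1},{"offset":[-0.418,0.009,0.38],"rotation":[0,0,0],"hand":1},{"offset":[-0.418,0.009,0.42],"rotation":[0,0,0],"hand":1},{"offset":[-0.418,0.009,0.42],"rotation":[0,0,0],"hand":1},{"offset":[-0.418,0.009,0.42],"rotation":[0,0,0],"hand":1}]' 22
python3 - <<'E'
from h import *
plan([436.5,-300.8,152.3],95.2)
im=r.snapshot('wrist'); cv2.imwrite('pics/w4.png',cv2.resize(im[:,:,::-1],(640,480)))
E
```

```text
clock: 19.55
tcp_pos: [437.7, -300.5, 153.3]
eef_rot: [[-0.091, 0.996, 0.001], [0.996, 0.091, -0.001], [-0.001, 0.001, -1.0]]
contact_force: [0.3, 0.3, 0.3]
grip_width: 1.001
finger_force: 0.0
offset [-0.001 -0.005  0.004] rot [0.001 0.001 0.   ] rows~ 0.025658893508700584 0.008958450312143254 tcp [ 437.7 -300.5  153.3] psi 95.23 t 19.55
```

View pics/w4.png

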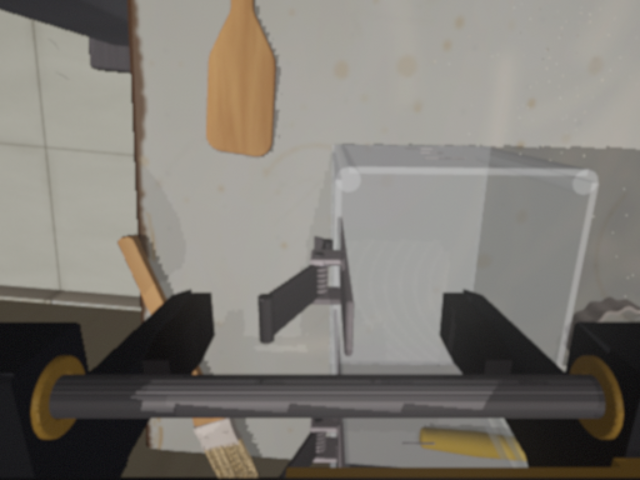

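The fingers straddle the thermometer, with the tab end at (295–342, 265) and the frame's top edge at (298–352, 348).

```bash
python3 - <<'E'
from h import *
for n,x,y,z in [('tab',265,295,183),('tab',265,342,183),('fr',347.5,298,193),('fr',350,352,193)]: print(n,at('wrist',[y*.8,x*.8],z))
E
```

```text
tab [ 413.957 -293.776  183.   ]
tab [ 414.901 -313.306  183.   ]
fr [ 443.271 -287.596  193.   ]
fr [ 446.388 -308.468  193.   ]
```

```bash
python3 -m inch '[{"offset":[0,-0.005,0.004],"rotation":[0,0,0],"hand":0.6},{"offset":[0,-0.005,0.004],"rotation":[0,0,0],"hand":0.4},{"offset":[0,-0.005,0.004],"rotation":[0,0,0],"hand":0},{"offset":[0,-0.005,0.004],"rotation":[0,0,0],"hand":0},{"offset":[0,-0.005,0.004],"rotation":[0,0,0],"hand":0},{"offset":[0,-0.005,0.004],"rotation":[0,0,0],"hand":0},{"offset":[0,-0.005,0.004],"rotation":[0,0,0],"hand":0},{"offset":[0,-0.005,0.004],"rotation":[0,0,0],"hand":0},{"offset":[0,-0.005,0.004],"rotation":[0,0,0],"hand":0},{"offset":[0,-0.005,0.004],"rotation":[0,0,0],"hand":0},{"offset":[0,-0.005,0.004],"rotation":[0,0,0],"hand":0},{"offset":[0,-0.005,0.004],"rotation":[0,0,0],"hand":0}]' 24
```

```text
clock: 21.1
tcp_pos: [436.6, -300.7, 151.9]
eef_rot: [[-0.091, 0.996, 0.001], [0.996, 0.091, -0.001], [-0.001, 0.001, -1.0]]
contact_force: [-0.3, 0.5, 5.2]
grip_width: 0.224
finger_force: 23.7
```

```bash
python3 -m inch '[{"offset":[0,0,-0.02],"rotation":[0,0,0],"hand":0},{"offset":[0,0,-0.06],"rotation":[0,0,0],"hand":0},{"offset":[0,0,-0.14],"rotation":[0,0,0],"hand":0},{"offset":[0,0,-0.25],"rotation":[0,0,0],"hand":0},{"offset":[0,0,-0.4],"rotation":[0,0,0],"hand":0},{"offset":[0,0,-0.58],"rotation":[0,0,0],"hand":0},{"offset":[0.15,0,-0.6],"rotation":[0,0,-0.15],"hand":0},{"offset":[0.35,0,-0.6],"rotation":[0,0,-0.3],"hand":0},{"offset":[0.6,0,-0.6],"rotation":[0,0,-0.45],"hand":0},{"offset":[0.85,0,-0.6],"rotation":[0,0,-0.6],"hand":0},{"offset":[1,0,-0.6],"rotation":[0,0,-0.75],"hand":0},{"offset":[1,0,-0.6],"rotation":[0,0,-0.75],"hand":0}]' 24
python3 -c "
from h import *
plan([490,235,300],184.5)"
```

```text
clock: 22.6
tcp_pos: [412.9, -49.6, 302.2]
eef_rot: [[-0.771, 0.637, 0.001], [0.637, 0.771, -0.0], [-0.001, 0.0, -1.0]]
contact_force: [-0.0, -0.7, -0.8]
grip_width: 0.223
finger_force: 23.5
offset [0.487 1.074 0.009] rot [ 0.     0.001 -0.734] rows~ 4.717657613929801 4.116513880600754 tcp [412.9 -49.6 302.2] psi 140.45 t 22.6
```

```bash
python3 -m inch '[{"offset":[0.08,0.18,0],"rotation":[0,0,-0.13],"hand":0},{"offset":[0.17,0.38,0],"rotation":[0,0,-0.28],"hand":0},{"offset":[0.26,0.58,0],"rotation":[0,0,-0.43],"hand":0},{"offset":[0.36,0.8,0],"rotation":[0,0,-0.58],"hand":0},{"offset":[0.44,0.95,0],"rotation":[0,0,-0.73],"hand":0},{"offset":[0.46,1,0],"rotation":[0,0,-0.735],"hand":0},{"offset":[0.46,1,0],"rotation":[0,0,-0.735],"hand":0},{"offset":[0.46,1,0],"rotation":[0,0,-0.735],"hand":0}]' 24
python3 - <<'E'
from h import *
from scipy.optimize import minimize
im=r.snapshot('wrist'); cv2.imwrite('pics/w5r.png',im[:,:,::-1]); np.save('Ew5.npy',r.camera_params('wrist')['extrinsics'])
g=cv2.GaussianBlur(cv2.cvtColor(im,cv2.COLOR_RGB2GRAY),(3,3),0).astype(np.float32)
G=cv2.magnitude(cv2.Sobel(g,5,1,0),cv2.Sobel(g,5,0,1))
q=r.trace('pan','wrist'); print([(x['score'],x['location']) for x in q][:2])
th=np.radians(np.arange(0,360,2))
p=r.camera_params('wrist');f=192/np.tan(np.radians(p['fov_y'])/2);E=np.array(p['extrinsics'])
def circ(c,R,z=150):
    P=np.c_[c[0]+R*np.cos(th),c[1]+R*np.sin(th),0*th+z]; Q=(P-E[:3,3])@E[:3,:3]; return p['cy']+f*Q[:,1]/Q[:,2],p['cx']+f*Q[:,0]/Q[:,2]
def score(c,R):
    y,x=circ(c,R); return np.minimum(cv2.remap(G,x.astype(np.float32)[None],y.astype(np.float32)[None],1),150).mean()
for R in ((75,),(72,),(72,75)):
    best=sorted([(-sum(score((cx,cy),k) for k in R),cx,cy) for cx in np.arange(550,576,1.) for cy in np.arange(294,322,1.)])[:4]; print(R,np.round(best,1).tolist())
y,x=circ((562,307),75); print('in view',x.min(),x.max(),y.min(),y.max())
for n in('short_thermometer','lid'): print(n,[(round(a['score'],2),np.round(a['location'])) for a in r.recognise(n,'wrist')[:2]])
plan([562,235,300],184.5)
E
```

```text
clock: 23.6
tcp_pos: [485.3, 212.7, 301.5]
eef_rot: [[-0.997, -0.072, 0.0], [-0.072, 0.997, -0.0], [-0.0, -0.0, -1.0]]
contact_force: [-0.7, 0.5, -1.1]
grip_width: 0.222
finger_force: 23.6
[(0.72, [218.5, 356.2])]
(75,) [[-83.9, 562.0, 302.0], [-83.9, 562.0, 301.0], [-82.7, 562.0, 303.0], [-82.0, 561.0, 303.0]]
(72,) [[-87.8, 560.0, 300.0], [-86.2, 559.0, 302.0], [-85.9, 558.0, 302.0], [-85.6, 560.0, 299.0]]
(72, 75) [[-156.4, 562.0, 302.0], [-154.9, 561.0, 300.0], [-153.6, 562.0, 301.0], [-153.4, 560.0, 300.0]]
in view 275.3462441802997 417.3967309498389 176.7407186577407 305.7124537209553
short_thermometer [(0.61, array([230., 265.]))]
lid [(0.88, array([127., 150.])), (0.42, array([233., 261.]))]
offset [-0.313  0.064  0.007] rot [-0.     0.    -0.005] rows~ 1.2784285359899619 0.028274388804105172 tcp [485.1 213.2 301.6] psi -175.8 t 23.8
```

```bash
cat >> h.py <<'E'
th=np.radians(np.arange(0,360,2))
def rimfit(cam,lo=(550,292),hi=(574,320),save=None):
    im=r.snapshot(cam); p=r.camera_params(cam);f=192/np.tan(np.radians(p['fov_y'])/2);E=np.array(p['extrinsics'])
    if save: cv2.imwrite(save,im[:,:,::-1])
    g=cv2.GaussianBlur(cv2.cvtColor(im,cv2.COLOR_RGB2GRAY),(3,3),0).astype(np.float32)
    G=np.minimum(cv2.magnitude(cv2.Sobel(g,5,1,0),cv2.Sobel(g,5,0,1)),150)
    def sc(cx,cy,R):
        P=np.c_[cx+R*np.cos(th),cy+R*np.sin(th),0*th+150]; Q=(P-E[:3,3])@E[:3,:3]
        y,x=p['cy']+f*Q[:,1]/Q[:,2],p['cx']+f*Q[:,0]/Q[:,2]
        return cv2.remap(G,x.astype(np.float32)[None],y.astype(np.float32)[None],1).mean()
    for Rs in((75,),(72,),(72,75)):
        b=sorted([(-sum(sc(a,c,R) for R in Rs),a,c) for a in np.arange(lo[0],hi[0]) for c in np.arange(lo[1],hi[1])])[:3]
        print(cam,Rs,np.round(b,1).tolist())
E
python3 -m inch '[{"offset":[-0.1,-0.1,0],"rotation":[0,0,0],"hand":0},{"offset":[-0.3,-0.3,0],"rotation":[0,0,0],"hand":0},{"offset":[-0.31,-0.3,0],"rotation":[0,0,0],"hand":0},{"offset":[-0.31,-0.3,0],"rotation":[0,0,0],"hand":0},{"offset":[-0.31,-0.3,0],"rotation":[0,0,0],"hand":0}]' 24
python3 - <<'E'
from h import *
for c in('wrist','top','scene'): rimfit(c,save=f'pics/rf_{c}.png')
im=cv2.imread('pics/rf_wrist.png')
for R,col in((75,(0,0,255)),):
    for t in th[::6]:
        y,x=proj('wrist',[562+R*np.cos(t),302+R*np.sin(t),150]); 
        if 0<=x<512 and 0<=y<384: cv2.circle(im,(int(round(x)),int(round(y))),1,col,-1)
for t in th[3::6]:
        y,x=proj('wrist',[562+72*np.cos(t),306+72*np.sin(t),150]); 
        if 0<=x<512 and 0<=y<384: cv2.circle(im,(int(round(x)),int(round(y))),1,(0,255,0),-1)
cv2.imwrite('pics/ov.png',cv2.resize(im,(800,600),interpolation=cv2.INTER_CUBIC))
E
```

```text
clock: 24.42
tcp_pos: [567.2, 145.9, 301.8]
eef_rot: [[-0.997, -0.076, 0.0], [-0.076, 0.997, 0.0], [-0.0, 0.0, -1.0]]
contact_force: [-0.2, 1.1, -1.1]
grip_width: 0.219
finger_force: 23.6
wrist (75,) [[-93.9, 562.0, 302.0], [-92.5, 562.0, 301.0], [-92.3, 561.0, 302.0]]
wrist (72,) [[-117.2, 561.0, 300.0], [-117.0, 562.0, 302.0], [-116.9, 560.0, 301.0]]
wrist (72, 75) [[-210.9, 562.0, 302.0], [-204.7, 562.0, 300.0], [-203.7, 560.0, 300.0]]
top (75,) [[-101.7, 560.0, 308.0], [-101.7, 561.0, 308.0], [-101.4, 560.0, 309.0]]
top (72,) [[-105.9, 560.0, 310.0], [-105.7, 560.0, 311.0], [-105.6, 559.0, 310.0]]
top (72, 75) [[-206.9, 560.0, 309.0], [-206.5, 561.0, 309.0], [-206.2, 560.0, 310.0]]
scene (75,) [[-117.3, 564.0, 307.0], [-117.0, 563.0, 307.0], [-116.9, 563.0, 306.0]]
scene (72,) [[-119.4, 563.0, 303.0], [-119.3, 562.0, 302.0], [-119.2, 562.0, 303.0]]
scene (72, 75) [[-223.2, 561.0, 306.0], [-223.1, 560.0, 305.0], [-223.0, 561.0, 305.0]]
```

```bash
python3 -c "
from h import *
plan([567.7,230.7,244],184.4)"
```

```text
offset [-0.027  0.338  0.231] rot [ 0.     0.001 -0.001] rows~ 1.6425127897846692 0.0042041985696710405 tcp [567.3 145.9 301.8] psi -175.63 t 24.575
```

```bash
python3 -m inch '[{"offset":[-0.02,0.15,0],"rotation":[0,0,0],"hand":0},{"offset":[-0.027,0.338,0.05],"rotation":[0,0,0],"hand":0},{"offset":[-0.027,0.338,0.15],"rotation":[0,0,0],"hand":0},{"offset":[-0.027,0.338,0.231],"rotation":[0,0,0],"hand":0},{"offset":[-0.027,0.338,0.231],"rotation":[0,0,0],"hand":0},{"offset":[-0.027,0.338,0.231],"rotation":[0,0,0],"hand":0}]' 24
python3 - <<'E'
from h import *
rimfit('wrist',save='pics/w6r.png')
im=cv2.imread('pics/w6r.png')
for c,col in((302,(0,0,255)),(307,(0,255,0))):
  for t in th[::3]:
    y,x=proj('wrist',[562+75*np.cos(t),c+75*np.sin(t),150])
    if 0<=x<512 and 0<=y<384: cv2.circle(im,(int(round(x)),int(round(y))),0,col,-1)
cv2.imwrite('pics/ov.png',cv2.resize(im,(800,600),interpolation=cv2.INTER_CUBIC)); plan([567.7,230.7,190],184.4)
E
```

```text
clock: 25.32
tcp_pos: [568.5, 230.1, 244.8]
eef_rot: [[-0.997, -0.075, 0.002], [-0.075, 0.997, 0.0], [-0.002, 0.0, -1.0]]
contact_force: [-0.7, -0.2, -0.2]
grip_width: 0.222
finger_force: 23.6
wrist (75,) [[-94.9, 562.0, 302.0], [-92.9, 563.0, 302.0], [-92.5, 561.0, 298.0]]
wrist (72,) [[-104.9, 559.0, 302.0], [-104.4, 559.0, 301.0], [-102.3, 560.0, 301.0]]
wrist (72, 75) [[-187.7, 563.0, 302.0], [-187.1, 562.0, 302.0], [-180.3, 563.0, 301.0]]
offset [0.004 0.003 0.22 ] rot [ 0.     0.002 -0.002] rows~ 0.8784370504415788 0.014312768324343791 tcp [568.7 230.  244.9] psi -175.7 t 25.375
```

View pics/ov.png

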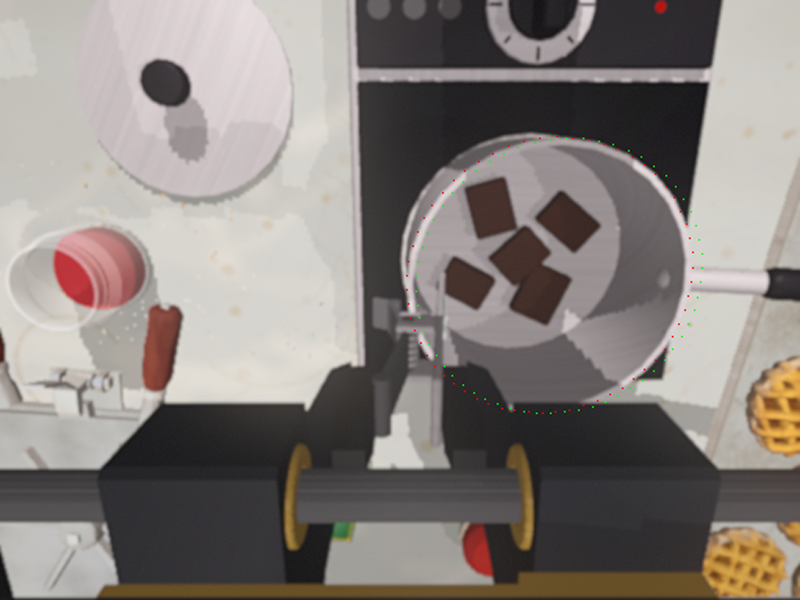

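The overlay shows the pan with chocolate. The rim's outer edge runs from c≈402 to c≈690 near r260, the frame's top edge is at (r442, c437), and the lid lies knob up on the table. Next I'll compare where the held frame should project, to find the camera's sideways bias.

```bash
python3 - <<'E'
from h import *
st=r.get_state();R0=np.array(st['eef_rot']);T=np.array(st['tcp_pos'])
def pp(P): y,x=proj('wrist',P); return np.round([x/.64,y/.64],1)
for zo in (58,40): print('frame',zo,pp(T+R0@np.array([-11,8.5,-(16.9-0)-zo+0]) ) , pp(T+R0@np.array([11,8.5,-16.9-zo+2*16.9])))
# origin lies 16.9 below TCP -> tool z +16.9 ; height zo -> tool z 16.9-zo
for zo in(58,):
  for xx in(-11,11): print(zo,xx,pp(T+R0@np.array([xx,8.5,16.9-zo])))
for c in(298,300,302,305): print(c,pp([562,c-75,150]),pp([562,c+75,150]))
for cx in (558,562): print(cx,pp([cx-75,302,150]))
E
```

```text
frame 58 [453.  543.4] [444.9 385.5]
frame 40 [447.3 491.3] [441.  358.9]
58 -11 [443.3 455.5]
58 11 [444.9 385.5]
298 [398.8 274.3] [680.7 295. ]
300 [402.6 274.6] [684.4 295.2]
302 [406.4 274.9] [688.1 295.5]
305 [412.1 275.3] [693.7 295.9]
558 [573.2 128.4]
562 [571.8 137. ]
```

```bash
python3 -m inch '[{"offset":[0.008,-0.003,0.04],"rotation":[0,0,0],"hand":0},{"offset":[0.008,-0.003,0.1],"rotation":[0,0,0],"hand":0},{"offset":[0.008,-0.003,0.16],"rotation":[0,0,0],"hand":0},{"offset":[0.008,-0.003,0.2],"rotation":[0,0,0],"hand":0},{"offset":[0.008,-0.003,0.2],"rotation":[0,0,0],"hand":0}]' 24
```

```text
clock: 26.0
tcp_pos: [566.2, 228.9, 192.6]
eef_rot: [[-0.997, -0.075, -0.002], [-0.075, 0.997, -0.0], [0.002, -0.0, -1.0]]
contact_force: [-0.2, -0.5, -0.8]
grip_width: 0.221
finger_force: 23.6
```

```bash
python3 -m inch '[{"offset":[0,0,0.03],"rotation":[0,0,0],"hand":0},{"offset":[0,0,0.06],"rotation":[0,0,0],"hand":0},{"offset":[0,0,0.08],"rotation":[0,0,0],"hand":0},{"offset":[0,0,0.09],"rotation":[0,0,0],"hand":0},{"offset":[0,0,0.09],"rotation":[0,0,0],"hand":0}]' 24
```

```text
clock: 26.62
tcp_pos: [566.5, 229.0, 171.0]
eef_rot: [[-0.997, -0.075, -0.0], [-0.075, 0.997, -0.0], [0.0, 0.0, -1.0]]
contact_force: [0.4, 0.8, -0.5]
grip_width: 0.223
finger_force: 23.6
```

No contact on the way in, so I'll creep down onto the rim.

```bash
python3 -m inch '[{"offset":[0,0,0.006],"rotation":[0,0,0],"hand":0},{"offset":[0,0,0.01],"rotation":[0,0,0],"hand":0},{"offset":[0,0,0.012],"rotation":[0,0,0],"hand":0},{"offset":[0,0,0.012],"rotation":[0,0,0],"hand":0}]' 24
```

```text
clock: 27.12
tcp_pos: [566.5, 229.0, 168.1]
eef_rot: [[-0.997, -0.075, 0.0], [-0.075, 0.997, 0.0], [-0.0, 0.0, -1.0]]
contact_force: [-0.2, 0.7, -1.0]
grip_width: 0.221
finger_force: 23.6
```

```bash
python3 -m inch '[{"offset":[0,0,0.003],"rotation":[0,0,0],"hand":0},{"offset":[0,0,0.006],"rotation":[0,0,0],"hand":0},{"offset":[0,0,0.006],"rotation":[0,0,0],"hand":0}]' 24
```

```text
clock: 27.5
tcp_pos: [566.8, 229.1, 167.3]
eef_rot: [[-0.997, -0.075, 0.001], [-0.075, 0.997, 0.0], [-0.001, 0.0, -1.0]]
contact_force: [0.1, 0.9, 5.8]
grip_width: 0.225
finger_force: 23.7
```

```bash
python3 -m inch '[{"offset":[0,0,0.002],"rotation":[0,0,0],"hand":0},{"offset":[0,0,0.002],"rotation":[0,0,0],"hand":0.3},{"offset":[0,0,0.002],"rotation":[0,0,0],"hand":0.4},{"offset":[0,0,0.002],"rotation":[0,0,0],"hand":0.5},{"offset":[0,0,0.002],"rotation":[0,0,0],"hand":0.7},{"offset":[0,0,0.002],"rotation":[0,0,0],"hand":1},{"offset":[0,0,0.002],"rotation":[0,0,0],"hand":1},{"offset":[0,0,0.002],"rotation":[0,0,0],"hand":1},{"offset":[0,0,0.002],"rotation":[0,0,0],"hand":1}]' 24
python3 - <<'E'
from h import *
rimfit('wrist',save='pics/w7r.png')
q=r.trace('short_thermometer','wrist')
if q:
    m=q[0]['pixels'].astype('uint8');print(q[0]['score'],q[0]['location'],cv2.boundingRect(m))
print(r.get_state()['contact_force'])
plan([566.8,229,270],184.4)
E
```

```text
clock: 28.62
tcp_pos: [566.5, 229.0, 166.1]
eef_rot: [[-0.997, -0.075, 0.0], [-0.075, 0.997, -0.0], [0.0, -0.0, -1.0]]
contact_force: [-0.8, -0.3, -0.5]
grip_width: 0.996
finger_force: 0.0
wrist (75,) [[-74.6, 562.0, 302.0], [-69.0, 563.0, 302.0], [-68.1, 564.0, 298.0]]
wrist (72,) [[-85.5, 559.0, 301.0], [-85.4, 560.0, 300.0], [-80.8, 559.0, 300.0]]
wrist (72, 75) [[-149.2, 562.0, 302.0], [-147.2, 563.0, 302.0], [-130.3, 563.0, 301.0]]
0.97 [239.5, 257.2] (213, 190, 74, 99)
[-0.4   -0.235  0.915]
offset [-0.001 -0.    -0.416] rot [-0.    -0.    -0.002] rows~ 1.6627324200808449 0.00896698667107113 tcp [566.5 229.  166.1] psi -175.7 t 28.725
```

```bash
python3 -m inch '[{"offset":[0,0,-0.06],"rotation":[0,0,0],"hand":1},{"offset":[0,0,-0.2],"rotation":[0,0,0],"hand":1},{"offset":[0,0,-0.42],"rotation":[0,0,0],"hand":1},{"offset":[0,-0.2,-0.48],"rotation":[0,0,0],"hand":1},{"offset":[0,-0.4,-0.48],"rotation":[0,0,0],"hand":1},{"offset":[0,-0.4,-0.48],"rotation":[0,0,0],"hand":1}]' 24
python3 - <<'E'
from h import *
im={c:r.snapshot(c) for c in('scene','wrist','top')}
for c in im: cv2.imwrite(f'pics/z_{c}.png',im[c][:,:,::-1])
u=np.array([.075,-.997,0]);v=np.array([.997,.075,0]);C=np.array([561,303.5,150])
O=C+72*u
for c in im:
    for x in r.trace('short_thermometer',c)[:2]: print(c,round(x['score'],2),np.round(x['location']),cv2.boundingRect(x['pixels'].astype('uint8')),x['pixels'].sum())
    for x in r.trace('long_thermometer',c)[:2]: print('long',c,round(x['score'],2),np.round(x['location']),cv2.boundingRect(x['pixels'].astype('uint8')))
    B=[O+a*u+b*v+np.array([0,0,z]) for a,b,z in((-3,-11,58),(0,11,58),(-3,-11,5),(0,11,5),(31,-9,48),(31,9,48),(15,0,-30))]
    print(c,[np.round(proj(c,b)).astype(int).tolist() for b in B])
rimfit('wrist');rimfit('scene')
print(r.get_state()['tcp_pos'])
E
```

```text
clock: 29.48
tcp_pos: [574.3, 126.7, 287.4]
eef_rot: [[-0.997, -0.071, 0.001], [-0.071, 0.997, -0.0], [-0.001, -0.0, -1.0]]
contact_force: [0.2, -0.1, 0.6]
grip_width: 1.001
finger_force: 0.0
scene 0.68 [144. 240.] (235, 132, 10, 31) 168
long scene 0.65 [147. 240.] (235, 131, 10, 33)
scene [[209, 328], [212, 320], [228, 327], [230, 319], [207, 317], [210, 312], [238, 318]]
wrist 0.87 [174. 381.] (347, 156, 59, 45) 1482
wrist [[177, 400], [204, 392], [162, 377], [185, 371], [176, 352], [198, 350], [166, 347]]
top [[194, 179], [188, 178], [198, 181], [192, 181], [192, 188], [188, 187], [197, 187]]
wrist (75,) [[-82.0, 562.0, 302.0], [-79.5, 562.0, 301.0], [-79.1, 561.0, 302.0]]
wrist (72,) [[-95.6, 562.0, 299.0], [-93.0, 561.0, 299.0], [-91.8, 560.0, 300.0]]
wrist (72, 75) [[-167.3, 562.0, 302.0], [-162.5, 562.0, 301.0], [-159.4, 560.0, 300.0]]
scene (75,) [[-111.9, 564.0, 306.0], [-111.8, 564.0, 307.0], [-111.7, 563.0, 306.0]]
scene (72,) [[-116.0, 562.0, 302.0], [-115.9, 563.0, 302.0], [-114.6, 563.0, 303.0]]
scene (72, 75) [[-215.7, 562.0, 303.0], [-215.1, 562.0, 302.0], [-215.1, 561.0, 303.0]]
[573.921 129.668 286.064]
```

```bash
python3 - <<'E'
from h import *
im=r.snapshot('wrist');cv2.imwrite('pics/z2.png',im[:,:,::-1])
m=r.trace('short_thermometer','wrist')[0]['pixels']
for y in range(154,206,3): print(y,''.join('#' if m[y,x] else '.' for x in range(342,412)))
g=cv2.cvtColor(im,cv2.COLOR_RGB2GRAY)
for y in (180,190,196): print(y,g[y,366:414].tolist())
u=np.array([.075,-.997,0]);v=np.array([.997,.075,0])
for name,C,t in(('n',(561,303.5,150),0),('y307',(561,307,150),0),('up5',(561,303.5,155),0)):
    O=np.array(C)+71.2*u
    print(name,[np.round(proj('wrist',O+a*u+b*v+np.array([0,0,z])),1).tolist() for a,b,z in((-3,-11,58),(-3,11,58),(35-4,-9,48),(31,9,48))])
print(r.get_state()['tcp_pos'])
E
```

```text
154 ......................................................................
157 .....#######..........................................................
160 .....###############################..................................
163 ....#####################################.............................
166 ....###########################################.......................
169 ....################################################..................
172 ............#############################################.............
175 ................###############################################.......
178 ..................##############################################......
181 ................###############################################.......
184 ..................############################################........
187 ..................#######............########################.........
190 .................#######.................####################.........
193 .................#######....................################..........
196 ..................#####.......................
[... 450 characters left out ...]
9, 48]
190 [107, 134, 153, 157, 158, 159, 158, 158, 158, 158, 158, 159, 159, 159, 156, 150, 136, 119, 103, 90, 87, 87, 87, 88, 86, 88, 87, 87, 86, 87, 86, 89, 105, 131, 148, 149, 136, 119, 104, 87, 70, 57, 51, 47, 47, 45, 45, 45]
196 [93, 103, 129, 150, 157, 157, 157, 157, 157, 157, 157, 157, 157, 157, 156, 156, 156, 156, 154, 152, 148, 144, 139, 132, 120, 106, 94, 87, 86, 86, 90, 105, 127, 142, 145, 140, 138, 138, 139, 139, 138, 139, 139, 139, 139, 140, 140, 139]
n [[176.7, 401.8], [203.8, 398.3], [175.9, 353.8], [197.4, 352.0]]
y307 [[177.0, 406.3], [204.1, 402.7], [176.3, 358.2], [197.7, 356.3]]
up5 [[178.4, 404.4], [205.9, 400.9], [177.5, 355.5], [199.3, 353.7]]
[573.949 129.466 286.066]
```

```bash
python3 -c "
from h import *
plan([566.5,234,214],184.4)"
```

```text
offset [-0.002  0.419  0.288] rot [ 0.    -0.    -0.001] rows~ 2.0349787418769836 0.007505306327010506 tcp [573.9 129.5 286.1] psi -175.68 t 30.125
```

```bash
python3 -m inch '[{"offset":[0,0.1,0],"rotation":[0,0,0],"hand":0},{"offset":[0,0.3,0],"rotation":[0,0,0],"hand":0},{"offset":[0,0.419,0.03],"rotation":[0,0,0],"hand":0},{"offset":[0,0.419,0.1],"rotation":[0,0,0],"hand":0},{"offset":[0,0.419,0.2],"rotation":[0,0,0],"hand":0},{"offset":[0,0.419,0.25],"rotation":[0,0,0],"hand":0},{"offset":[0,0.419,0.27],"rotation":[0,0,0],"hand":0},{"offset":[0,0.419,0.28],"rotation":[0,0,0],"hand":0},{"offset":[0,0.419,0.28],"rotation":[0,0,0],"hand":0}]' 10
```

```text
clock: 31.25
tcp_pos: [566.3, 233.7, 216.6]
eef_rot: [[-0.997, -0.075, 0.001], [-0.075, 0.997, 0.0], [-0.001, 0.0, -1.0]]
contact_force: [-0.0, -1.5, -0.3]
grip_width: 0.018
finger_force: 0.0
```

```bash
python3 -m inch '[{"offset":[0,0,0.008],"rotation":[0,0,0],"hand":0},{"offset":[0,0,0.016],"rotation":[0,0,0],"hand":0},{"offset":[0,0,0.02],"rotation":[0,0,0],"hand":0},{"offset":[0,0,0.02],"rotation":[0,0,0],"hand":0}]' 10
```

```text
clock: 31.75
tcp_pos: [566.1, 233.7, 211.0]
eef_rot: [[-0.997, -0.075, -0.0], [-0.075, 0.997, -0.0], [0.0, -0.0, -1.0]]
contact_force: [0.1, 0.0, 0.2]
grip_width: 0.003
finger_force: 0.0
```

```bash
python3 -m inch '[{"offset":[0,0,0.005],"rotation":[0,0,0],"hand":0},{"offset":[0,0,0.01],"rotation":[0,0,0],"hand":0},{"offset":[0,0,0.01],"rotation":[0,0,0],"hand":0}]' 10
```

```text
clock: 32.12
tcp_pos: [566.1, 233.7, 208.5]
eef_rot: [[-0.997, -0.075, -0.0], [-0.075, 0.997, -0.0], [0.0, -0.0, -1.0]]
contact_force: [-0.3, 0.4, 0.2]
grip_width: 0.005
finger_force: 0.0
```

```bash
python3 -m inch '[{"offset":[0,0,0.003],"rotation":[0,0,0],"hand":0},{"offset":[0,0,0.005],"rotation":[0,0,0],"hand":0},{"offset":[0,0,0.005],"rotation":[0,0,0],"hand":0}]' 10
```

```text
clock: 32.5
tcp_pos: [566.1, 233.7, 207.3]
eef_rot: [[-0.997, -0.075, -0.0], [-0.075, 0.997, 0.0], [0.0, 0.0, -1.0]]
contact_force: [0.3, -0.3, 0.3]
grip_width: 0.004
finger_force: 0.0
```

```bash
python3 -m inch '[{"offset":[0,0,0.004],"rotation":[0,0,0],"hand":0},{"offset":[0,0,0.008],"rotation":[0,0,0],"hand":0},{"offset":[0,0,0.008],"rotation":[0,0,0],"hand":0}]' 10
```

```text
clock: 32.88
tcp_pos: [566.1, 233.7, 205.2]
eef_rot: [[-0.997, -0.075, -0.0], [-0.075, 0.997, -0.0], [0.0, -0.0, -1.0]]
contact_force: [0.0, -0.4, -0.4]
grip_width: 0.009
finger_force: 0.0
```

```bash
python3 -m inch '[{"offset":[0,0,-0.1],"rotation":[0,0,0],"hand":0.3},{"offset":[0,0,-0.3],"rotation":[0,0,0],"hand":1},{"offset":[0.16,0,-0.36],"rotation":[0,0,0],"hand":1},{"offset":[0.16,0,-0.36],"rotation":[0,0,0],"hand":1},{"offset":[0.16,0,-0.36],"rotation":[0,0,0],"hand":1}]' 10
python3 - <<'E'
from h import *
im=r.snapshot('wrist');cv2.imwrite('pics/z3.png',im[:,:,::-1])
q=r.trace('short_thermometer','wrist'); m=q[0]['pixels'];print(q[0]['score'],cv2.boundingRect(m.astype('uint8')))
x0,y0,w,h=cv2.boundingRect(m.astype('uint8'))
for y in range(y0,y0+h,3): print(y,''.join('#' if m[y,x] else '.' for x in range(x0-3,x0+w+3)))
u=np.array([.075,-.997,0]);v=np.array([.997,.075,0])
for name,C in(('n',(561,303.5,150)),('y307',(561,307,150)),('up5',(561,303.5,155))):
    O=np.array(C)+71.2*u
    print(name,[np.round(proj('wrist',O+a*u+b*v+np.array([0,0,z])),1).tolist() for a,b,z in((-3,-11,58),(-3,11,58),(31,-9,48),(31,9,48),(6,0,-26),(0,-11,0),(0,11,0))])
rimfit('wrist'); print(r.get_state()['tcp_pos'])
E
```

```text
clock: 33.5
tcp_pos: [526.4, 230.7, 294.9]
eef_rot: [[-0.997, -0.075, -0.001], [-0.075, 0.997, -0.0], [0.001, -0.0, -1.0]]
contact_force: [-0.0, -0.2, -0.4]
grip_width: 0.55
finger_force: 0.0
0.6 (231, 191, 39, 52)
191 ...................####............###.......
194 ..................############....####.......
197 ..................####################.......
200 ...................####################......
203 ....................###################......
206 ....................###########..#######.....
209 ..................###########.....######.....
212 ..............###############.....#######....
215 .........#####################...########....
218 ...######################################....
221 ...#######################################...
224 ...##################.............#######....
227 ...###############..................#####....
230 ...############.....................#####....
233 ...########.........................#####....
236 ...#######...........................####....
239 .....................................####....
242 ......................................##.....
n [[220.6, 265.5], [244.9, 265.4], [218.4, 225.7], [237.7, 226.3], [200.8, 256.2], [198.6, 261.8], [219.3, 261.8]]
y307 [[220.9, 269.7], [245.2, 269.5], [218.7, 229.8], [237.9, 230.3], [201.0, 259.5], [198.9, 265.3], [219.5, 265.3]]
up5 [[223.0, 265.6], [247.6, 265.5], [220.6, 225.1], [240.1, 225.7], [202.3, 256.1], [200.2, 261.8], [221.2, 261.8]]
wrist (75,) [[-106.2, 562.0, 302.0], [-104.0, 561.0, 302.0], [-102.9, 562.0, 301.0]]
wrist (72,) [[-106.6, 560.0, 300.0], [-104.5, 559.0, 301.0], [-103.3, 560.0, 301.0]]
wrist (72, 75) [[-201.6, 562.0, 302.0], [-193.2, 561.0, 302.0], [-193.0, 563.0, 302.0]]
[526.699 230.62  294.28 ]
```

```bash
python3 -m inch '[{"offset":[-0.162,0.034,0],"rotation":[0,0,0],"hand":0},{"offset":[-0.162,0.034,0.05],"rotation":[0,0,0],"hand":0},{"offset":[-0.162,0.034,0.15],"rotation":[0,0,0],"hand":0},{"offset":[-0.162,0.034,0.25],"rotation":[0,0,0],"hand":0},{"offset":[-0.162,0.034,0.32],"rotation":[0,0,0],"hand":0},{"offset":[-0.162,0.034,0.335],"rotation":[0,0,0],"hand":0},{"offset":[-0.162,0.034,0.345],"rotation":[0,0,0],"hand":0},{"offset":[-0.162,0.034,0.345],"rotation":[0,0,0],"hand":0}]' 10
```

```text
clock: 34.65
tcp_pos: [566.0, 242.3, 209.5]
eef_rot: [[-0.997, -0.075, 0.001], [-0.075, 0.997, 0.0], [-0.001, 0.0, -1.0]]
contact_force: [-0.7, -0.5, -0.1]
grip_width: 0.006
finger_force: 0.0
```

```bash
python3 -m inch '[{"offset":[0,0,0.003],"rotation":[0,0,0],"hand":0},{"offset":[0,0,0.006],"rotation":[0,0,0],"hand":0},{"offset":[0,0,0.006],"rotation":[0,0,0],"hand":0}]' 10
```

```text
clock: 35.02
tcp_pos: [566.0, 242.2, 207.7]
eef_rot: [[-0.997, -0.075, 0.0], [-0.075, 0.997, 0.0], [-0.0, 0.0, -1.0]]
contact_force: [0.1, -0.1, 0.1]
grip_width: 0.006
finger_force: 0.0
```

```bash
python3 -m inch '[{"offset":[0,0,0.004],"rotation":[0,0,0],"hand":0},{"offset":[0,0,0.008],"rotation":[0,0,0],"hand":0},{"offset":[0,0,0.008],"rotation":[0,0,0],"hand":0}]' 10
```

```text
clock: 35.4
tcp_pos: [565.9, 242.2, 205.5]
eef_rot: [[-0.997, -0.075, -0.0], [-0.075, 0.997, -0.0], [0.0, -0.0, -1.0]]
contact_force: [-0.3, 0.5, 0.7]
grip_width: 0.006
finger_force: 0.0
```

```bash
python3 -m inch '[{"offset":[0,0,0.004],"rotation":[0,0,0],"hand":0},{"offset":[0,0,0.008],"rotation":[0,0,0],"hand":0},{"offset":[0,0,0.012],"rotation":[0,0,0],"hand":0},{"offset":[0,0,0.012],"rotation":[0,0,0],"hand":0}]' 10
```

```text
clock: 35.9
tcp_pos: [565.9, 242.2, 202.5]
eef_rot: [[-0.997, -0.075, -0.0], [-0.075, 0.997, -0.0], [0.0, -0.0, -1.0]]
contact_force: [0.6, -0.7, -1.0]
grip_width: 0.004
finger_force: 0.0
```

```bash
python3 -m inch '[{"offset":[0,0,-0.12],"rotation":[0,0,0],"hand":0},{"offset":[0,0,-0.25],"rotation":[0,0,0],"hand":1},{"offset":[0.15,0.07,-0.25],"rotation":[0,0,0],"hand":1},{"offset":[0.35,0.16,-0.25],"rotation":[0,0,0],"hand":1},{"offset":[0.55,0.25,-0.25],"rotation":[0,0,0],"hand":1},{"offset":[0.605,0.273,-0.25],"rotation":[0,0,0],"hand":1},{"offset":[0.605,0.273,-0.25],"rotation":[0,0,0],"hand":1},{"offset":[0.605,0.273,-0.25],"rotation":[0,0,0],"hand":1}]' 30
python3 - <<'E'
from h import *
im=r.snapshot('scene'); cv2.imwrite('pics/s9.png',im[:,:,::-1])
a=cv2.imread('pics/rf_scene.png',0).astype(int);b=cv2.imread('pics/s9.png',0).astype(int);D=abs(a-b)
print('new'); 
for y in range(196,250,2): print(y,' '.join('%3d'%b[y,x] for x in range(306,340)))
for y in range(196,250,2): print(y,''.join('#' if D[y,x]>25 else '.' for x in range(300,345)))
u=np.array([.075,-.997,0]);v=np.array([.997,.075,0]);O=np.array([561,303.5,150])+71.2*u
for nm,a_,b_,z in(('ftop',-3,-11,58),('ftop',-3,11,58),('tab',30,-9,48),('tab',30,9,48),('rim',0,11,0),('rim',0,-11,0)): print(nm,np.round(proj('scene',O+a_*u+b_*v+np.array([0,0,z])),1))
import numpy as np
w=r.snapshot('wrist'); 
for n in('heat_knob',):
    q=r.trace(n,'wrist'); 
    if q: m=q[0]['pixels'].astype('uint8'); print(q[0]['score'],cv2.minAreaRect(max(cv2.findContours(m,0,1)[0],key=cv2.contourArea)),at('wrist',q[0]['location'],85))
print(r.get_state()['tcp_pos'],proj('wrist',[410,299,99]),r.get_state()['clock'])
cv2.imwrite('pics/k1.png',w[:,:,::-1])
E
```

```text
clock: 36.9
tcp_pos: [411.3, 298.6, 264.9]
eef_rot: [[-0.997, -0.074, 0.0], [-0.074, 0.997, -0.0], [-0.0, -0.0, -1.0]]
contact_force: [-0.1, -0.9, -0.4]
grip_width: 0.773
finger_force: 0.0
new
196 165 165 165 165 165 166 165 165 166 167 148 130 103  91  88  91  92  92  92  92  91  91  91  92  92  91  91  91  92  94  92  93  93  92
198 166 165 165 164 164 163 161 159 151 148 150 152 152 146 134 111  96  88  89  91  90  91  92  92  92  92  92  92  93  92  93  92  92  92
200 166 165 165 166 166 163 153 149 149 149 150 150 150 150 150 151 144 131 110  96  89  89  91  93  91  93  91  92  92  93  92  92  92  93
202 154 163 164 164 154 149 149 150 149 148 147 148 149 148 149 149 150 150 151 148 141 125  89  82  90  91  91  92  92  93  92  92  92  93
204 138 133 131 138 146 149 150 150 150 149 149 149 150 150 149 148 149 150 149 149 152 163 163 152 140 105  85  91  92  93  92  92  92  93
206 100  99 114 125 129 132 136 145 149 150 150 152 153 146 143 146 149 150 152 152 161 165 164 165 167 161 142 118  88  85  85  89  92  91
208 152 154 124  93  98 115 126 128 129 134 142 114  73  57  55  63
[... 3837 characters left out ...]
.......#.....####..................
236 .......................####..................
238 ........................##...................
240 ........................##...................
242 .......................###...................
244 ......................####...................
246 .......................##....................
248 ........................##...................
ftop [209.2 328.2]
ftop [212.2 321.5]
tab [207.5 317.8]
tab [209.8 312.4]
rim [232.  319.4]
rim [228.9 326. ]
0.75 ((261.7500305175781, 158.75), (38.890872955322266, 38.18376159667969), 45.0) [406.145 296.134  85.   ]
[411.03  298.525 264.693] [np.float64(164.48360081032376), np.float64(263.38222951206404)] 37.05
```

```bash
python3 - <<'E'
from h import *
a=cv2.imread('pics/rf_scene.png',0).astype(int);b=cv2.imread('pics/s9.png',0).astype(int);D=abs(a-b)
for y in range(244,270): print(y,''.join('#' if D[y,x]>15 else '.' for x in range(305,345)),b[y,318:330].tolist())
u=np.array([.075,-.997,0])
for c in(303.5,307):
  for z0 in(150,145):
    O=np.array([561,c,z0])+70*u
    print(c,z0,[np.round(proj('scene',O+np.array([0,0,z])),1).tolist() for z in(58,0,-30,-65)])
# near inside rim occlusion row at that column (+y/+x rim edge)
for c in(303.5,307):
  P=[proj('scene',[561+75*np.cos(t),c+75*np.sin(t),150]) for t in th]; print([np.round(p).tolist() for p in P if abs(p[1]-323)<3])
E
```

```text
244 .................####................... [93, 85, 98, 107, 126, 139, 136, 134, 108, 97, 101, 100]
245 ................#####................... [92, 91, 101, 113, 128, 138, 137, 131, 106, 98, 100, 102]
246 .................####................... [92, 87, 96, 98, 123, 136, 139, 117, 95, 96, 100, 103]
247 .................####................... [92, 85, 93, 113, 126, 132, 139, 131, 102, 95, 102, 104]
248 ..................###................... [94, 90, 93, 105, 108, 122, 131, 126, 105, 100, 103, 102]
249 ................#####................... [94, 96, 92, 120, 135, 130, 131, 121, 101, 100, 102, 103]
250 ................####.................... [94, 97, 93, 123, 137, 133, 130, 113, 86, 92, 103, 104]
251 ................###..#.................. [93, 98, 99, 123, 130, 117, 99, 93, 86, 95, 103, 103]
252 ........................................ [94, 105, 103, 109, 101, 94, 92, 98, 101, 104, 103, 103]
253 ..............#......................... [98, 114, 108, 95, 90, 94, 100, 101, 103, 103, 101, 102]
254 ........................................ [105, 113, 100, 89, 89, 96, 100, 101, 
[... 1675 characters left out ...]
3.5 145 [[212.2, 324.2], [232.4, 322.9], [242.4, 322.3], [253.8, 321.6]]
307 150 [[211.0, 325.3], [231.3, 324.0], [241.4, 323.3], [252.9, 322.6]]
307 145 [[212.8, 325.2], [233.0, 323.9], [243.1, 323.2], [254.5, 322.5]]
[[256.0, 321.0], [257.0, 321.0], [257.0, 322.0], [258.0, 323.0], [258.0, 324.0], [259.0, 325.0], [259.0, 326.0], [228.0, 326.0], [228.0, 325.0], [229.0, 324.0], [229.0, 323.0], [229.0, 323.0], [230.0, 322.0], [230.0, 321.0], [230.0, 320.0]]
[[256.0, 320.0], [256.0, 321.0], [257.0, 322.0], [257.0, 322.0], [258.0, 323.0], [258.0, 324.0], [259.0, 325.0], [229.0, 326.0], [229.0, 325.0], [230.0, 324.0], [230.0, 323.0], [230.0, 323.0], [231.0, 322.0], [231.0, 321.0], [232.0, 320.0]]
```

```bash
python3 - <<'E'
from h import *
im=r.snapshot('wrist')
g=cv2.GaussianBlur(cv2.cvtColor(im,cv2.COLOR_RGB2GRAY),(3,3),0)
m=r.trace('heat_knob','wrist')[0]['pixels'].astype('uint8'); b=cv2.boundingRect(m);print(b)
for y in range(b[1]-2,b[1]+b[3]+3,2): print(y,''.join('%x'%(g[y,x]//16) for x in range(b[0]-4,b[0]+b[2]+4)))
for z in(58,99): print(z,at('wrist',[158.75,261.75],z),proj('wrist',[410,299,z]))
plan([410,299,120],184.5)
E
```

```text
Traceback (most recent call last):
IndexError: list index out of range
```

```bash
python3 - <<'E'
from h import *
g=cv2.cvtColor(cv2.imread('pics/k1.png'),6)
for y in range(110,205,3): print(y,''.join('%x'%(g[y,x]//16) for x in range(222,304)))
for z in(58,69,99): print(z,at('wrist',[158.75,261.75],z),proj('wrist',[410,299,z]))
print(proj('wrist',[390,297.5,99]),proj('wrist',[430,300.5,99]))
plan([410,299,120],184.5)
E
```

```text
110 99999999999999999999999999999999a99999999999aa99999999abcdddcccccccccccddccccccccc
113 9999998888899999999999999999999999999999999999999999999acccccccccccccccccccccccccc
116 777777777777777777777777777777777777777777777777777777789aaabbbbbbbbbbbbbbbbbbbbbb
119 888888888888888888888888888888888888888888888888888888888889bcdddddddddddddddddddd
122 aaaaaa99aaaaaaaaaaaaaaaaaaa9999aaa9aaaaa999aaa999aaaaa9aaaaabddddddddddddddddddddd
125 5556666666555555566666666655555556555655555555556666665555566888888888888888888888
128 3333333333333333333333333333345567889987788988766544333333333344444444444444444444
131 33333333333333333333333457899aaaaaaaaa9768aaaaaaaaaa987543333344444444444444444444
134 3333333333333333333457899aaa9aaaaaaaaa9778aaaaaaaaaaaaaa99765334444444444444444444
137 333333333333333335789999999999999aaaaa9999aaaaaaaaaaaaaaaa999854434444444444444444
140 33333333333332357899999999999998765543333344556799aaaaa8778aaaaa964344344444444444
143 3333333333223479a9999999999764332222222222222233335689aaaaaaaaabcb8433344344444444
146 322333333223579aa99999998643223232222357853232233333
[... 1532 characters left out ...]
1211111121111112111111111112212122212112211211222222222222222222
203 1111111111111111111111111112111111112111111112111211121112222212222222222222222222
58 [412.147 297.671  58.   ] [np.float64(156.99628206163482), np.float64(263.04691951859394)]
69 [409.914 297.493  69.   ] [np.float64(158.92467011283938), np.float64(263.092653108799)]
99 [403.826 297.009  99.   ] [np.float64(164.7846631905232), np.float64(263.2316285198176)]
[np.float64(145.3626051607292), np.float64(263.25806448819213)] [np.float64(183.55887468937317), np.float64(263.2060743555432)]
offset [0.002 0.002 0.579] rot [-0.    -0.    -0.004] rows~ 2.317223358970489 0.023425534750479243 tcp [410.7 298.6 264.8] psi -175.75 t 37.15
```

```bash
python3 -m inch '[{"offset":[0.007,0,0.2],"rotation":[0,0,-0.004],"hand":0.7},{"offset":[0.007,0,0.4],"rotation":[0,0,-0.004],"hand":0.7},{"offset":[0.007,0,0.55],"rotation":[0,0,-0.004],"hand":0.6},{"offset":[0.007,0,0.65],"rotation":[0,0,-0.004],"hand":0.6},{"offset":[0.007,0,0.699],"rotation":[0,0,-0.004],"hand":0.5},{"offset":[0.007,0,0.699],"rotation":[0,0,-0.004],"hand":0.5},{"offset":[0.007,0,0.699],"rotation":[0,0,-0.004],"hand":0},{"offset":[0.007,0,0.699],"rotation":[0,0,-0.004],"hand":0},{"offset":[0.007,0,0.699],"rotation":[0,0,-0.004],"hand":0},{"offset":[0.007,0,0.699],"rotation":[0,0,-0.004],"hand":0},{"offset":[0.007,0,0.699],"rotation":[0,0,-0.004],"hand":0},{"offset":[0.007,0,0.699],"rotation":[0,0,-0.004],"hand":0},{"offset":[0.007,0,0.699],"rotation":[0,0,-0.004],"hand":0}]' 30
```

```text
clock: 38.78
tcp_pos: [408.3, 298.8, 90.4]
eef_rot: [[-0.997, -0.079, 0.0], [-0.079, 0.997, 0.0], [-0.0, 0.0, -1.0]]
contact_force: [0.5, 0.9, 0.0]
grip_width: 0.007
finger_force: 0.0
```

```bash
python3 -m inch '[{"offset":[0,0,-0.02],"rotation":[0,0,0],"hand":0.7},{"offset":[0,0,-0.06],"rotation":[0,0,0],"hand":0.7},{"offset":[0,0,-0.06],"rotation":[0,0,0],"hand":0.7},{"offset":[0,0,-0.06],"rotation":[0,0,0],"hand":0.7},{"offset":[0,0.013,-0.06],"rotation":[-0.1,0,0],"hand":0.7},{"offset":[0,0.013,-0.04],"rotation":[-0.167,0,0],"hand":0.7},{"offset":[0,0.013,0],"rotation":[-0.167,0,0],"hand":0.7},{"offset":[0,0.013,0.03],"rotation":[-0.167,0,0],"hand":0.6},{"offset":[0,0.013,0.05],"rotation":[-0.167,0,0],"hand":0.5},{"offset":[0,0.013,0.05],"rotation":[-0.167,0,0],"hand":0.5},{"offset":[0,0.013,0.05],"rotation":[-0.167,0,0],"hand":0.5}]' 25
python3 -m inch '[{"offset":[0,0,0],"rotation":[0,0,0],"hand":0},{"offset":[0,0,0],"rotation":[0,0,0],"hand":0},{"offset":[0,0,0],"rotation":[0,0,0],"hand":0},{"offset":[0,0,0],"rotation":[0,0,0],"hand":0},{"offset":[0,0,0],"rotation":[0,0,0],"hand":0},{"offset":[0,0,0],"rotation":[0,0,0],"hand":0}]' 25
```

```text
clock: 40.15
tcp_pos: [408.1, 302.3, 78.0]
eef_rot: [[-0.997, -0.078, -0.014], [-0.08, 0.982, 0.173], [-0.0, 0.174, -0.985]]
contact_force: [-0.4, -0.6, 0.2]
grip_width: 0.503
finger_force: 0.0
clock: 40.9
tcp_pos: [408.0, 302.1, 77.9]
eef_rot: [[-0.997, -0.078, -0.014], [-0.079, 0.982, 0.173], [-0.0, 0.174, -0.985]]
contact_force: [0.3, 0.7, 0.3]
grip_width: 0.003
finger_force: 0.0
```

```bash
python3 -m inch '[{"offset":[0,0,-0.06],"rotation":[0,0,0],"hand":0.6},{"offset":[0,0,-0.12],"rotation":[0,0,0],"hand":0.6},{"offset":[0,0.012,-0.12],"rotation":[-0.117,0,0],"hand":0.6},{"offset":[0,0.012,-0.1],"rotation":[-0.117,0,0],"hand":0.6},{"offset":[0,0.012,-0.03],"rotation":[-0.117,0,0],"hand":0.6},{"offset":[0,0.012,0.03],"rotation":[-0.117,0,0],"hand":0.6},{"offset":[0,0.012,0.059],"rotation":[-0.117,0,0],"hand":0.5},{"offset":[0,0.012,0.059],"rotation":[-0.117,0,0],"hand":0.4},{"offset":[0,0.012,0.059],"rotation":[-0.117,0,0],"hand":0},{"offset":[0,0.012,0.059],"rotation":[-0.117,0,0],"hand":0},{"offset":[0,0.012,0.059],"rotation":[-0.117,0,0],"hand":0},{"offset":[0,0.012,0.059],"rotation":[-0.117,0,0],"hand":0},{"offset":[0,0.012,0.059],"rotation":[-0.117,0,0],"hand":0}]' 25
python3 - <<'E'
from h import *
im=r.snapshot('wrist');cv2.imwrite('pics/k3.png',im[:,:,::-1])
st=r.get_state();R0=np.array(st['eef_rot'])
print(np.degrees(np.arctan2(R0[1,0],R0[0,0])),proj('wrist',[409,299,99]),[np.round(x['location']) for x in r.recognise('heat_knob','wrist')[:1]])
E
```

```text
clock: 42.52
tcp_pos: [407.8, 307.2, 64.0]
eef_rot: [[-0.997, -0.076, -0.023], [-0.079, 0.953, 0.292], [-0.001, 0.293, -0.956]]
contact_force: [-0.0, -6.7, 2.6]
grip_width: 0.177
finger_force: 24.2
-175.462571316534 [np.float64(264.11662501933336), np.float64(269.8624533805596)] [array([236., 256.])]
```

```bash
cat > arc.py <<'E'
from h import *
import sys
st=r.get_state();R0=np.array(st['eef_rot']);T=np.array(st['tcp_pos']);C=np.array([408.3,298.5,T[2]])
for ph in map(float,sys.argv[1:]):
    W=Ro.from_rotvec([0,0,-ph],degrees=True).as_matrix(); print(ph,np.round(R0.T@(C+W@(T-C)-T)/250,3).tolist(),np.round((Ro.from_matrix(R0.T@W@R0).as_rotvec(degrees=True))/60,3).tolist())
print(T,st['contact_force'],st['clock'],np.degrees(np.arctan2(R0[1,0],R0[0,0])),st['grip_width'])
E
python3 arc.py 9 18 27 36 45
```

```text
9.0 [-0.005, -0.001, -0.0] [0.0, -0.044, 0.143]
18.0 [-0.011, -0.002, -0.001] [0.0, -0.088, 0.287]
27.0 [-0.016, -0.004, -0.001] [0.0, -0.132, 0.43]
36.0 [-0.02, -0.007, -0.002] [0.0, -0.176, 0.574]
45.0 [-0.024, -0.01, -0.003] [0.0, -0.219, 0.717]
[407.815 307.237  64.051] [ 0.747 -5.808  3.246] 42.625 -175.4634608931174 0.18122309888876623
```

```bash
python3 -m inch '[{"offset":[-0.005,-0.001,0],"rotation":[0,-0.044,0.143],"hand":0},{"offset":[-0.011,-0.002,-0.001],"rotation":[0,-0.088,0.287],"hand":0},{"offset":[-0.016,-0.004,-0.001],"rotation":[0,-0.132,0.43],"hand":0},{"offset":[-0.02,-0.007,-0.002],"rotation":[0,-0.176,0.574],"hand":0},{"offset":[-0.024,-0.01,-0.003],"rotation":[0,-0.219,0.717],"hand":0},{"offset":[-0.024,-0.01,-0.003],"rotation":[0,-0.219,0.717],"hand":0}]' 25; python3 arc.py 9 18 27 36 43 45 46
```

```text
clock: 43.38
tcp_pos: [414.2, 306.0, 64.1]
eef_rot: [[-0.761, 0.619, 0.191], [0.648, 0.728, 0.224], [-0.0, 0.294, -0.956]]
contact_force: [2.8, 0.5, -1.3]
grip_width: 0.181
finger_force: 23.7
9.0 [-0.006, -0.0, -0.0] [0.0, -0.044, 0.143]
18.0 [-0.012, -0.001, -0.0] [0.0, -0.088, 0.287]
27.0 [-0.018, -0.003, -0.001] [0.0, -0.132, 0.43]
36.0 [-0.023, -0.006, -0.002] [0.0, -0.177, 0.573]
43.0 [-0.026, -0.009, -0.003] [0.0, -0.211, 0.685]
45.0 [-0.027, -0.01, -0.003] [0.0, -0.221, 0.717]
46.0 [-0.028, -0.01, -0.003] [0.0, -0.226, 0.733]
[414.204 306.013  64.125] [ 2.774  0.481 -1.336] 43.375 139.5916815930528 0.18118670070163806
```

```bash
python3 -m inch '[{"offset":[-0.006,0,0],"rotation":[0,-0.044,0.143],"hand":0},{"offset":[-0.012,-0.001,0],"rotation":[0,-0.088,0.287],"hand":0},{"offset":[-0.018,-0.003,-0.001],"rotation":[0,-0.132,0.43],"hand":0},{"offset":[-0.018,-0.003,-0.001],"rotation":[0,-0.132,0.43],"hand":0}]' 25; python3 arc.py 9 18
```

```text
clock: 43.88
tcp_pos: [417.1, 303.0, 64.1]
eef_rot: [[-0.385, 0.882, 0.271], [0.923, 0.367, 0.114], [0.001, 0.294, -0.956]]
contact_force: [2.8, 4.9, -1.5]
grip_width: 0.177
finger_force: 23.6
9.0 [-0.006, -0.0, -0.0] [-0.0, -0.044, 0.143]
18.0 [-0.012, -0.001, -0.0] [-0.0, -0.088, 0.287]
[417.095 302.991  64.121] [ 2.756  4.864 -1.456] 43.875 112.61357129060173 0.1769586925334737
```

```bash
python3 -m inch '[{"offset":[-0.006,0,0],"rotation":[0,-0.044,0.143],"hand":0},{"offset":[-0.012,-0.001,0],"rotation":[0,-0.088,0.287],"hand":0},{"offset":[-0.012,-0.001,0],"rotation":[0,-0.088,0.287],"hand":0},{"offset":[-0.012,-0.001,0],"rotation":[0,-0.088,0.287],"hand":0}]' 25; python3 arc.py 1
```

```text
clock: 44.38
tcp_pos: [418.1, 300.4, 64.1]
eef_rot: [[-0.082, 0.953, 0.292], [0.997, 0.077, 0.026], [0.002, 0.294, -0.956]]
contact_force: [1.4, 7.5, -1.1]
grip_width: 0.179
finger_force: 23.7
1.0 [-0.001, 0.0, 0.0] [-0.0, -0.005, 0.016]
[418.122 300.38   64.11 ] [ 1.371  7.451 -1.107] 44.375 94.68581865889854 0.17888077329027502
```

```bash
python3 -m inch '[{"offset":[0,0,0],"rotation":[0,0,0],"hand":0.3},{"offset":[0,0,0],"rotation":[0,0,0],"hand":0.4},{"offset":[0,0,0],"rotation":[0,0,0],"hand":0.5},{"offset":[0,0,0],"rotation":[0,0,0],"hand":0.5},{"offset":[0,0,-0.06],"rotation":[0,0,0],"hand":0.5},{"offset":[0,0,-0.2],"rotation":[0,0,0],"hand":0.5},{"offset":[0,0,-0.45],"rotation":[0,0,0],"hand":0.5},{"offset":[0,0,-0.7],"rotation":[0,0,0],"hand":0.5},{"offset":[0,0,-0.7],"rotation":[0.28,0,0],"hand":0.5},{"offset":[0,0,-0.7],"rotation":[0.28,0,0],"hand":0.5},{"offset":[0,0,-0.7],"rotation":[0.28,0,0],"hand":0.5}]' 25
python3 - <<'E'
from h import *
for c in('wrist','scene','top'):
    im=r.snapshot(c);cv2.imwrite(f'pics/f_{c}.png',im[:,:,::-1])
g=cv2.imread('pics/f_wrist.png',0)
y,x=proj('wrist',[408.5,298.5,85]);print(y,x,r.get_state()['tcp_pos'])
y,x=int(y),int(x)
for j in range(max(0,y-36),min(384,y+36),3): print(j,''.join('%x'%(g[j,i]//16) for i in range(max(0,x-40),min(512,x+40))))
rimfit('scene')
a=cv2.imread('pics/s9.png',0).astype(int);b=cv2.imread('pics/f_scene.png',0).astype(int);print('thermo diff',(abs(a-b)[200:260,300:345]>25).sum())
for n,z in(('lid_knob',39),('lid',8)): print(n,[(round(q['score'],2),at('top',q['location'],z)) for q in r.recognise(n,'top')[:2]])
for n in('icing_jar','butter'): print(n,[np.round(q['location']) for q in r.recognise(n,'top')[:1]])
E
```

```text
clock: 45.75
tcp_pos: [367.3, 294.8, 231.5]
eef_rot: [[-0.079, 0.997, 0.005], [0.997, 0.079, 0.001], [0.0, 0.005, -1.0]]
contact_force: [0.6, -0.6, 0.4]
grip_width: 0.5
finger_force: 0.0
167.62037432355436 304.89150939820433 [365.827 294.883 231.261]
131 dddca64444444444444444444333344555666666776544333333333333333333333333479aaaa962
134 dddca6444444444444444445679abccddddddc99cdddcccbbaa864333333333333333347aaabb962
137 dddca6444444444444579bcddddddddddddddb88bddddddddcccccba86432333333333579aabb842
140 dddca644444444579bcdddddddddddddddddcb89cddddddcccbbcccccbb9632233332358aaaa8521
143 abbb85344443469bcbaaaaaabaabbbbbbaaaa9999aaaaaaaaa99aaaa9989997532222369aaaa8521
146 89997433334689aaaa97689aaaaa98765433332333344567899aaa976689aaa985322479aaa97421
149 99a974334689aaaaaaaaaaa9976433333222222222222222345789aaaaaaaaaaa963247aaaa97321
152 89996434689aaaaaaaaaa98633333333322222232345432222223579aaaaaaaaaa974479aaa96212
155 89a964468aaaaaaaaaa98533333333332222223236acb7322222223579aaaaaaaaa97689aa985212
158 89986468aaaaaaaaaa964333333333332222223236aba63222222222369aaaaaaaa9878aaa984212
[... 970 characters left out ...]
333333334433322222222222222222222222479aaa96211111
197 99a96333333333333333333333333332222222222222222222222222222222222258aaaa85211111
200 99985333333333333333333333323222222223222222222222222222222222222368aaa974111111
scene (75,) [[-103.6, 563.0, 306.0], [-103.0, 562.0, 306.0], [-102.6, 564.0, 306.0]]
scene (72,) [[-102.2, 562.0, 303.0], [-101.8, 561.0, 303.0], [-101.0, 563.0, 303.0]]
scene (72, 75) [[-196.3, 562.0, 304.0], [-196.2, 562.0, 305.0], [-195.5, 563.0, 304.0]]
thermo diff 6
lid_knob [(0.66, array([608.944, 240.121,  39.   ])), (0.65, array([468.034,  60.15 ,  39.   ]))]
lid [(0.74, array([476.229,  49.152,   8.   ]))]
icing_jar [array([184., 242.])]
butter [array([152., 196.])]
```

```bash
python3 -c "
from station import r
print(r.sign_off())"
```

```text
the job is handed in; nothing more can be done
None
```

The job is handed in at about 46 s: lid flat on the table knob up, short thermometer clipped on the pan's rim, heat knob a quarter turn clockwise. The thermometer being fully down rests on rim contact before release and image checks, because my follow-up push check never touched it; no verdict came back.

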